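# Build up a control module in the assembly nest

### The arm

A 6-joint arm with a two-finger parallel gripper is mounted at the origin on the work surface. World frame = base frame: x ahead of the robot, y to its left, z up, the work surface at z = 0. Lengths are in m, angles in rad, forces in N, time in s.
With the tool pointing down it reaches from about 0.4 to 0.925 m from the base axis. Payload 12.5 kg.
Tool frame: the origin (TCP) lies between the finger pads; the fingertips stand 17 mm ahead of it and the grasp point (between the pads) lies 2 mm behind it; z points along the fingers, y is the direction in which the jaws open and shut (so a half turn about z gives the same grasp; the last joint's range is limited). The gripper opens to 95 mm and grips with 3 to 60 N. Pads are 20 mm wide; open, the fingers measure 119 mm over their backs; the gripper's body (75 mm by 180 mm) begins 59 mm behind the grasp point.
Start: joints at [1.047, 0.491, 1.559, -0, 1.092, -0.106], TCP at [0.254, 0.571, 0.232] pointing down, gripper open.
Joint ranges: [-3.1, 3.1], [-0.84, 2.19], [0.05, 2.79], [-1.13, 4.28], [0.06, 2.93], [-2.69, 2.69]. Speed limits (rad/s): [2.22, 2.22, 2.79, 3.14, 3.14, 3.14].

### API

Orientations are given as a unit quaternion [x, y, z, w].
In Python, from cell import robot, vision, job gives the robot as it stands.
- The arm moves only by the tool servo_tool, never from a script. Its argument "moves" is text: rows parted by semicolons, each of 7 numbers parted by spaces: the shift along the tool's x, y, z in units of 0.25 m (1.0 is 0.25 m), then the turn, a rotation vector about the tool's x, y, z in units of 45 degrees (1.0 is 45 degrees), then the opening, from -1 (shut) to 1 (fully open). In form: dx dy dz ax ay az fingers; .... A call has 1 to 20 rows; each row shifts and turns the pose as measured when the row begins, along the tool's axes as they then stand; what a row does not reach is not made up. A row lasts 1/10 s, in which the tool goes at most 50 mm and 8.59 degrees, less where a joint would pass 70% of its speed; a pose out of reach is approached as far as the arm can. A call with a number of a shift or a turn outside -1 to 1 is refused whole. A call with a gripper value outside its range is refused whole. The fingers move at their own pace and stop on an object; "grip_force" is the grip in N (left out, the last holds). Time passes only in rows, so rows that do not move let the fingers close. It gives the time, the measured TCP pose, the force and the opening at its end, in the units of the state.
- robot.get_obs(): the state, without advancing time (a new reading comes with each control period).
- vision.camera(name): name is "scene" or "top" or "wrist"; returns a dict with "img" (480x640x3 uint8, red, green, blue), "K" (3x3 intrinsics, pixels), "k1" (the pictures are not rectified: a ray, as slopes to the right and down, at radius r is drawn at 1 + k1 r^2 times it, then the intrinsics apply), "rvec" (rotation vector, rad) and "tvec" (3), from world to camera coordinates, as OpenCV has them. Camera axes: x right, y down, z forward; pixel columns grow to the right and rows downward; lengths in m; the calibration is good to about 2 mm. A picture is of the moment at which its call begins. There is no depth.
- job.job_done(): hands the job in, once; it reports no verdict.
The state is a dict: "t": time; "q": joint angles; "qd": joint speeds; "joint_efforts": joint torques, N m; "tcp_pos": TCP position; "tcp_rot": TCP orientation; "force": force on the tool from outside, world axes, zero at the start; "torque": the same for the moment, N m; "opening": opening from 0.0 (shut) to 1.0 (fully open).
Only numpy, scipy, OpenCV 4.12 (cv2) and the standard library are available. Lean on these libraries where they do the work, as an engineer would, in place of code of your own. Each camera call takes 0.05 s, during which the arm holds its last target.

### The job

Build one control module in the assembly nest, part by part from the bottom up: first the aluminium heat-sink base, then the green power board, then the good blue logic board, and last the dark-grey cover, each lying flat on the one below with its connector end at the nest's yellow-striped end. Set each part down gently, do not drop it. The blue board with the red tag has failed: leave it where it lies, and do not disturb the screwdriver and the screw cup.

Things in the scene. Friction and masses are not known exactly. Their poses are not given: they have to be found in the camera images.
- nest: Fixed aluminium plate 150 x 112 mm; four black corner guides form a pocket 95 x 55 mm (95 along x), upright to 53 mm, flared 6 mm outwards up to 63 mm; long sides open over the middle 66 mm. Origin: underside, pocket centre; pocket floor at z 10 mm; +x: connector end, yellow stripe. Built stack: undersides at z 10 (heat sink), 23 (power), 35 (logic), 47 mm (cover).
- heatsink: Heat-sink base, bare aluminium, 13 mm high with its four corner bosses, grey pad on top, brass screw at the connector end, 85 g. 90 x 50 mm (90 along x). +x: connector end, z up. Origin: underside, on the centre line, 30 mm from the middle towards the connector end (its middle is at x = -30 mm). Loose, flat on the bench; grip across the 50 mm width at the middle.
- power: Green power board, yellow transformer, two blue capacitors, green terminal block at the connector end; black strips along the long edges make it 12 mm high; 75 g. 90 x 50 mm (90 along x). +x: connector end, z up. Origin: underside, on the centre line, 30 mm from the middle towards the connector end (its middle is at x = -30 mm). Loose, flat on the bench; grip across the 50 mm width at the middle.
- logic: Good logic board: blue, bare silver can in the middle, no red tag, white connector at the connector end; beige strips along the long edges make it 12 mm high; 50 g. 90 x 50 mm (90 along x). +x: connector end, z up. Origin: underside, on the centre line, 30 mm from the middle towards the connector end (its middle is at x = -30 mm). Loose, flat on the bench; grip across the 50 mm width at the middle.
- cover: Dark-grey plastic cover (tray upside down), 14 mm high, black vent slots on top, orange mark at the connector end, 40 g. 90 x 50 mm (90 along x). +x: connector end, z up. Origin: underside, on the centre line, 30 mm from the middle towards the connector end (its middle is at x = -30 mm). Loose, flat on the bench; grip across the 50 mm width at the middle.
- reject: Failed logic board: like the good logic board (same size, origin, axes) but with a round red tag, 24 mm across, at its middle. Loose, lies among the parts; not used.
- bin: Blue parts bin with four compartments, 130 x 110 mm, 45 mm high, fixed to the bench beside the nest (nest and bin may change places). Origin: centre of the underside. Only an obstacle.
- driver: Black electric screwdriver lying on the bench beyond the nest, about 220 mm long (along its x), 36 mm high, 0.42 kg, loose. Origin: underside, about its middle. Not used.
- cup: White round screw cup, 68 mm across, 28 mm high, loose. Origin: centre of the underside. Not used.
Things that resemble listed ones, but are neither listed nor needed, are in the scene too. What is shaped like the heatsink but pink is not meant.

How it is judged:
On the way, in this order (a step that is already met when the one before it is completed fails the run):
1. the heat-sink base lies flat in the nest, right way round, let go (x of heatsink in the frame of nest between 0.022 and 0.038 m and y of heatsink in the frame of nest between -0.008 and 0.008 m and z of heatsink in the frame of nest between 0.007 and 0.013 m and angle between the x axis of heatsink and the x axis of nest, either way round below 0.12 rad and angle between heatsink's own z axis and vertical below 0.06 rad and contact force between the fingers and heatsink below 0.05 N and linear speed of heatsink below 0.02 m/s), for 0.2 s.
2. the power board lies flat on the heat-sink base in the nest, right way round, let go (x of power in the frame of nest between 0.022 and 0.038 m and y of power in the frame of nest between -0.008 and 0.008 m and z of power in the frame of nest between 0.02 and 0.026 m and angle between the x axis of power and the x axis of nest, either way round below 0.12 rad and angle between power's own z axis and vertical below 0.06 rad and contact force between the fingers and power below 0.05 N and linear speed of power below 0.02 m/s), for 0.2 s.
3. the good logic board lies flat on the power board in the nest, right way round, let go (x of logic in the frame of nest between 0.022 and 0.038 m and y of logic in the frame of nest between -0.008 and 0.008 m and z of logic in the frame of nest between 0.032 and 0.038 m and angle between the x axis of logic and the x axis of nest, either way round below 0.12 rad and angle between logic's own z axis and vertical below 0.06 rad and contact force between the fingers and logic below 0.05 N and linear speed of logic below 0.02 m/s), for 0.2 s.
At the end, for the whole second after the job is handed in: Heat sink, power board, good logic board and cover are stacked in this order in the nest, each within 8 mm sideways and 3 mm in height of its place, within 0.12 rad of the nest's direction, connector end at the striped end, tilted under 0.06 rad, at rest (under 0.02 m/s) (x of heatsink in the frame of nest between 0.022 and 0.038 m and y of heatsink in the frame of nest between -0.008 and 0.008 m and z of heatsink in the frame of nest between 0.007 and 0.013 m and angle between the x axis of each of heatsink, power, logic, cover and the x axis of nest, either way round below 0.12 rad and angle between each of heatsink, power, logic, cover's own z axis and vertical below 0.06 rad and linear speed of each of heatsink, power, logic, cover below 0.02 m/s and x of power in the frame of nest between 0.022 and 0.038 m and y of power in the frame of nest between -0.008 and 0.008 m and z of power in the frame of nest between 0.02 and 0.026 m and x of logic in the frame of nest between 0.022 and 0.038 m and y of logic in the frame of nest between -0.008 and 0.008 m and z of logic in the frame of nest between 0.032 and 0.038 m and x of cover in the frame of nest between 0.022 and 0.038 m and y of cover in the frame of nest between -0.008 and 0.008 m and z of cover in the frame of nest between 0.044 and 0.05 m); the robot touches nothing.
It fails at once if a part falls freely (faster than 0.5 m/s while not held: a drop of more than about 12 mm) ((linear speed of heatsink above 0.5 m/s and contact force between the fingers and heatsink below 0.02 N) or (linear speed of power above 0.5 m/s and contact force between the fingers and power below 0.02 N) or (linear speed of logic above 0.5 m/s and contact force between the fingers and logic below 0.02 N) or (linear speed of cover above 0.5 m/s and contact force between the fingers and cover below 0.02 N)).
It fails at once if the red-tagged board is moved by more than 15 mm (distance of reject from where it was at the start of the episode above 0.015 m).
It fails at once if the screwdriver or the screw cup is moved by more than 20 mm (distance of any of driver, cup from where it was at the start of the episode above 0.02 m).
It also fails if it takes over 102 s, if anything falls off the work surface, if the arm or the gripper's body presses on something with over 40 N, if the wrist force passes 120 N, or if a joint passes its speed limit or range.

## Working session

There is one attempt and no reset: what is moved stays moved. The work goes in short steps, Python scripts to look and compute and a tool call to move; the robot and the scene stay as the last step left them, time stands still between calls to the robot, and variables do not carry over. Pictures are saved under pics/ and viewed, and the job is handed in when it is done.

Besides the shell and the picture viewer there is one more tool, called after "Request:" by a JSON object that holds its "api" and its "payload". servo_tool: Moves the arm, as the interface text tells. Shifts and turns lie within -1 to 1; 1 stands for 0.25 m of shift or 45 degrees of turn. Its arguments: {"type":"object","properties":{"moves":{"type":"string"},"grip_force":{"type":"number"}},"required":["moves"]}

```bash
mkdir -p pics; ls; cat > h.py <<'E'
import numpy as np, cv2, pickle
from scipy.spatial.transform import Rotation as R
from cell import robot, vision, job
def grab(n,tag):
    c=vision.camera(n); cv2.imwrite(f'pics/{tag}.png',c['img'][:,:,::-1]); pickle.dump(c,open(f'pics/{tag}.pkl','wb')); return c
def load(tag): return pickle.load(open(f'pics/{tag}.pkl','rb'))
def und(c,uv):
    K=np.array(c['K']); d=((np.atleast_2d(uv)-K[:2,2])/[K[0,0],K[1,1]]).astype(float)
    s=d.copy()
    for _ in range(30): s=d/(1+c['k1']*(s**2).sum(1,keepdims=True))
    return s
def plane(c,uv,z):
    s=und(c,uv); Rm=R.from_rotvec(np.ravel(c['rvec'])).as_matrix(); t=np.ravel(c['tvec'])
    o=-Rm.T@t; d=np.c_[s,np.ones(len(s))]@Rm
    return o+d*((z-o[2])/d[:,2])[:,None]
def proj(c,P):
    Rm=R.from_rotvec(np.ravel(c['rvec'])).as_matrix(); p=np.atleast_2d(P)@Rm.T+np.ravel(c['tvec'])
    s=p[:,:2]/p[:,2:]; s=s*(1+c['k1']*(s**2).sum(1,keepdims=True)); K=np.array(c['K']); return s*[K[0,0],K[1,1]]+K[:2,2]
E
python3 - <<'E'
from h import *
for n in ['scene','top','wrist']: 
    c=grab(n,n+'0'); print(n,c['K'],c['k1'],c['rvec'],c['tvec'])
print(robot.get_obs())
E
```

```text
pics
scene [[470.65652154   0.         318.64230404]
 [  0.         470.65652154 238.97936905]
 [  0.           0.           1.        ]] -0.12832812611437036 [ 1.21009938  2.07037513 -1.13207156] [ 0.24984035 -0.22307462  1.58764432]
top [[466.21488189   0.         317.73739731]
 [  0.         466.21488189 242.25731373]
 [  0.           0.           1.        ]] -0.01182696727419018 [ 2.13325603 -2.14096099  0.17906177] [-0.0059282   0.5182016   0.92859631]
wrist [[352.62811964   0.         319.63816205]
 [  0.         352.62811964 233.85043483]
 [  0.           0.           1.        ]] -0.05444225809670642 [-2.42573208 -1.57521597 -0.22419496] [-0.62427217 -0.03195937  0.39290102]
{'t': 0.15, 'q': array([ 1.04742092e+00,  4.91402477e-01,  1.55929647e+00, -9.28622986e-06,
        1.09171021e+00, -1.05614694e-01]), 'qd': array([ 0.00202219, -0.00104323, -0.00159557,  0.00100573, -0.00081378,
       -0.0010817 ]), 'joint_efforts': array([ 2.20303766e-03, -6.12889123e+01, -2.58280420e+01,  6.92872284e-02,
        4.73016500e-02, -3.08140432e-05]), 'tcp_pos': array([0.25348092, 0.57111521, 0.23121203]), 'tcp_rot': array([ 2.07362613e-01,  9.78264065e-01, -3.89499298e-04, -1.22368631e-04]), 'force': array([-0.52494106, -0.13529203,  0.56519208]), 'torque': array([-0.00083652, -0.01203219,  0.00572264]), 'opening': 1.0035038548952209}
```

View pics/scene0.png

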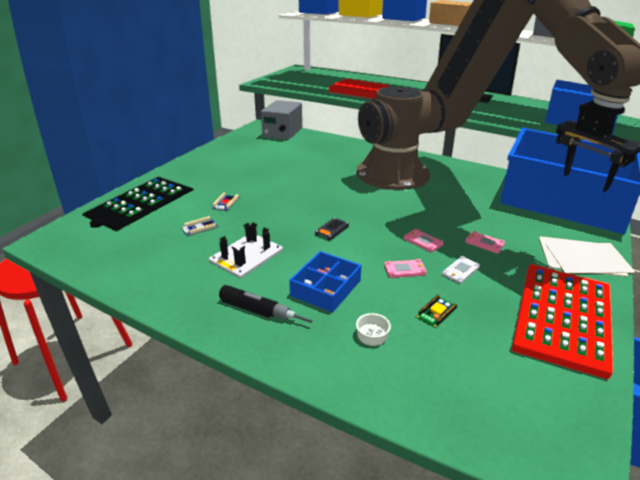

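View pics/top0.png

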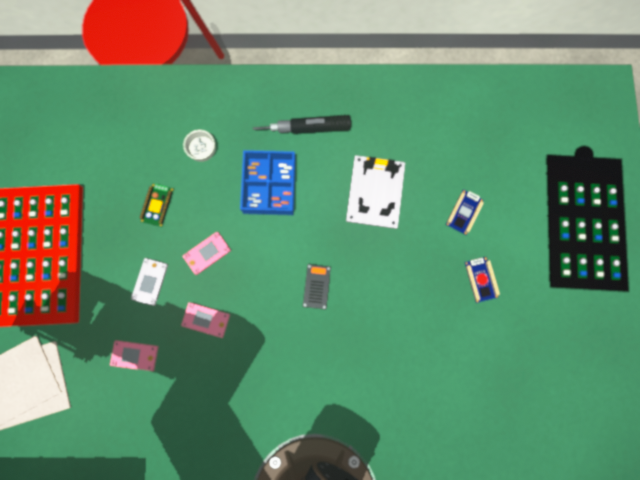

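View pics/wrist0.png

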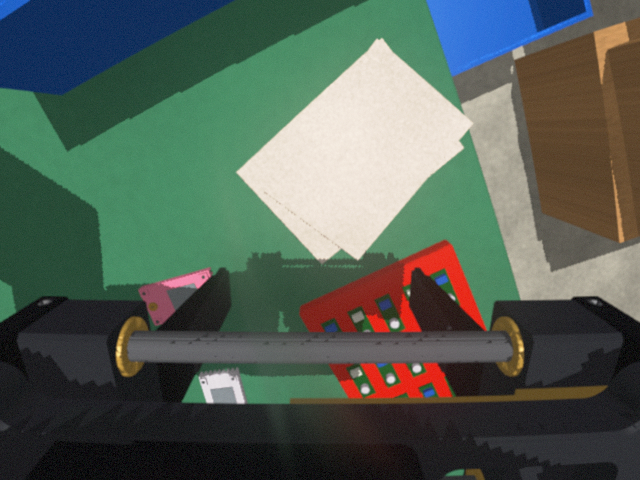

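Candidates in top0: the bare heat sink is at (149,281), with pink lookalikes at (206,252), (205,319) and (134,355). The power board is at (156,205), and the cover at (316,286). The blue boards are at (465,212), which looks good, and (482,280), which carries the red tag. The nest is at (376,192) with its stripe at the top. I'll check these in one close crop.

```bash
python3 - <<'E'
from h import *
im=cv2.imread('pics/top0.png')
out=np.zeros((600,800,3),np.uint8)
for i,(u,v) in enumerate([(149,281),(156,205),(316,286),(465,212),(482,280),(376,192)]):
    s=33 if i<5 else 42
    cr=cv2.resize(im[v-s:v+s,u-s:u+s],(264,290),interpolation=cv2.INTER_CUBIC)
    out[(i//3)*300:(i//3)*300+290,(i%3)*266:(i%3)*266+264]=cr
cv2.imwrite('pics/crop1.png',out)
c=load('top0')
for p in [(149,281),(156,205),(316,286),(465,212),(482,280),(376,192),(200,145),(300,125),(269,182)]: print(p,plane(c,[p],0.012).round(3))
E
```

```text
(149, 281) [[0.441 0.35  0.012]]
(156, 205) [[0.607 0.344 0.012]]
(316, 286) [[ 0.429 -0.004  0.012]]
(465, 212) [[ 0.589 -0.329  0.012]]
(482, 280) [[ 0.441 -0.357  0.012]]
(376, 192) [[ 0.634 -0.136  0.012]]
(200, 145) [[0.744 0.254 0.012]]
(300, 125) [[0.79  0.031 0.012]]
(269, 182) [[0.658 0.099 0.012]]
```

View pics/crop1.png

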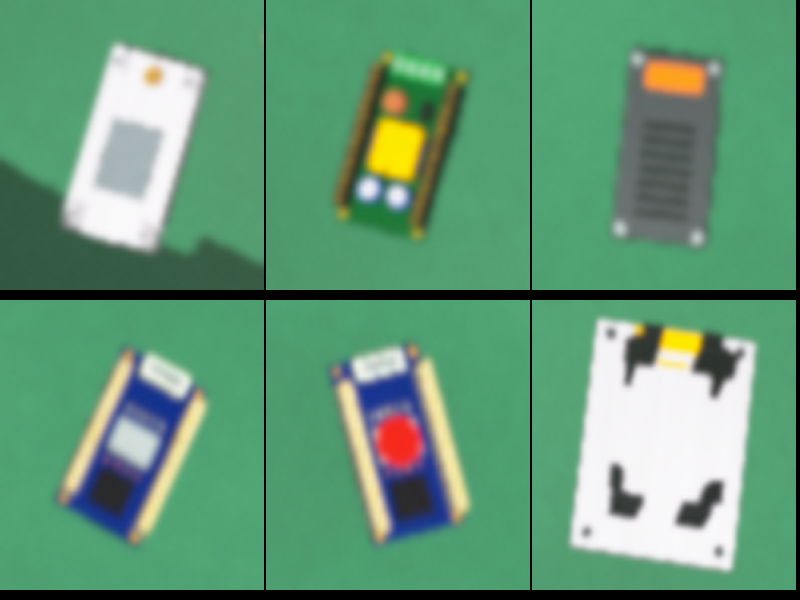

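The crop confirms it: the bare silver heat sink, power board, cover and untagged logic board all have their connector ends pointing roughly +x (up in the image). The nest's stripe is at the top too. Next I'll measure the poses.

```bash
cat >> h.py <<'E'
def blob(c,uv,s=45,mode='ng'):
    im=c['img'].astype(int); r,g,b=im[...,0],im[...,1],im[...,2]
    hsv=cv2.cvtColor(c['img'],cv2.COLOR_RGB2HSV).astype(int); H,S=hsv[...,0],hsv[...,1]
    m=~((H>60)&(H<85)&(S>75)&(S<175))
    m=m.astype(np.uint8); n,l,st,ce=cv2.connectedComponentsWithStats(m)
    k=l[uv[1],uv[0]]; 
    if k==0:
        w=l[uv[1]-8:uv[1]+8,uv[0]-8:uv[0]+8]; w=w[w>0]; k=np.bincount(w).argmax()
    cs,_=cv2.findContours((l==k).astype(np.uint8),cv2.RETR_EXTERNAL,cv2.CHAIN_APPROX_NONE)
    return max(cs,key=cv2.contourArea)[:,0].astype(float)
def fit(c,uv,z):
    P=plane(c,blob(c,uv),z)[:,:2]
    (cx,cy),(w,h),a=cv2.minAreaRect((P*1000).astype(np.float32))
    if w<h: a+=90; w,h=h,w
    a=(a+90)%180-90
    return np.array([cx,cy])/1000,w,h,a
E
python3 - <<'E'
from h import *
c=load('top0')
for n,p,z in [('hs',(149,281),.013),('pow',(156,205),.012),('cov',(316,286),.014),('log',(465,212),.012),('rej',(482,280),.012),('nest',(376,195),.01)]:
    x=blob(c,p); print(n,*fit(c,p,z),x.min(0),x.max(0))
E
```

```text
hs [0.44024463 0.35025275] 96.3676986694336 57.03044891357422 -15.886390686035156 [130. 258.] [167. 306.]
pow [0.60819556 0.34545148] 89.45211029052734 54.782188415527344 -14.439384460449219 [139. 183.] [173. 226.]
cov [ 0.42926071 -0.00481263] 90.02352142333984 49.54964065551758 -6.341621398925781 [303. 264.] [330. 308.]
log [ 0.59067444 -0.32908405] 94.78804779052734 54.96163558959961 -28.878520965576172 [446. 190.] [483. 234.]
rej [ 0.44344638 -0.35733289] 92.32868194580078 57.2020378112793 12.908085823059082 [465. 257.] [499. 302.]
nest [ 0.63768213 -0.13524864] 156.4026336669922 116.32366943359375 -8.297386169433594 [345. 155.] [405. 228.]
```

```bash
cat >> h.py <<'E'
def go(xyz,yaw,st=None):
    "yaw deg of part x; prints tool-frame shift units and turn units for tool y || part y"
    st=st or robot.get_obs(); Rt=R.from_quat(st['tcp_rot'])
    y=np.radians(yaw); 
    best=None
    for s in (1,-1):
        X=-s*np.array([np.cos(y),np.sin(y),0]); Y=s*np.array([-np.sin(y),np.cos(y),0]); Z=np.array([0,0,-1.])
        Rg=R.from_matrix(np.c_[X,Y,Z]); rv=(Rt.inv()*Rg).as_rotvec()
        if best is None or np.linalg.norm(rv)<np.linalg.norm(best): best=rv
    d=Rt.inv().apply(np.array(xyz)-st['tcp_pos'])
    print('t',round(st['t'],2),'pos',st['tcp_pos'].round(4),'d mm',(d*1000).round(1),'units',(d/.25).round(3),'turn deg',np.degrees(best).round(2),'units',(best/np.pi*4).round(3),'q6',round(st['q'][5],2),'open',round(st['opening'],3),'F',st['force'].round(1))
E
python3 - <<'E'
from h import *
c=load('wrist0'); st=robot.get_obs()
Rm=R.from_rotvec(np.ravel(c['rvec'])).as_matrix(); t=np.ravel(c['tvec']);o=-Rm.T@t
Rt=R.from_quat(st['tcp_rot'])
print('cam in tool',Rt.inv().apply(o-st['tcp_pos']),'cam axes in tool',(Rt.inv().as_matrix()@Rm.T).round(3))
print(proj(c,st['tcp_pos']),proj(c,st['tcp_pos']+[0,0,-.23]))
print(plane(c,[(320,150),(320,240),(100,240),(540,240),(320,20)],0)-st['tcp_pos'])
go([.440,.350,.15],-15.9)
go([.638,-.135,.15],-8.3)
E
```

```text
cam in tool [ 0.0792009   0.00019654 -0.15349828] cam axes in tool [[-0.001 -0.959 -0.282]
 [ 1.    -0.001 -0.002]
 [ 0.001 -0.282  0.959]]
[[319.84961276 301.68481066]] [[320.14716313 204.80306469]]
[[-0.05422374  0.02396611 -0.23121203]
 [ 0.0375731  -0.01691037 -0.23121203]
 [-0.06694328 -0.25225558 -0.23121203]
 [ 0.14213797  0.21772244 -0.23121203]
 [-0.16918217  0.07516147 -0.23121203]]
t 0.15 pos [0.2535 0.5711 0.2312] d mm [-260.2 -126.4   81.3] units [-1.041 -0.505  0.325] turn deg [-0.05 -0.01 -8.04] units [-0.001 -0.    -0.179] q6 -0.11 open 1.004 F [-0.5 -0.1  0.6]
t 0.15 pos [0.2535 0.5711 0.2312] d mm [-637.9 -489.3   81.6] units [-2.552 -1.957  0.326] turn deg [-5.000e-02 -1.000e-02 -1.564e+01] units [-0.001 -0.    -0.347] q6 -0.11 open 1.004 F [-0.5 -0.1  0.6]
```

Request:
{"api": "servo_tool", "payload": {"moves": "-0.174 -0.084 0 0 0 0 1;-0.174 -0.084 0 0 0 0 1;-0.174 -0.084 0 0 0 0 1;-0.174 -0.084 0 0 0 0 1;-0.174 -0.084 0 0 0 0 1;-0.174 -0.084 0 0 0 0 1;0 0 0 0 0 -0.18 1;0 0 0 0 0 0 1", "grip_force": 20}}

```text
t: 0.95
tcp_pos: [0.4469, 0.3419, 0.2291]
tcp_rot: [0.135, 0.991, -0.001, -0.001]
force: [-1.0, 0.6, -0.0]
opening: 1.0
```

```bash
python3 - <<'E'
from h import *
c=grab('wrist','w1')
go([.440,.350,.15],-15.9)
E
```

```text
t 1.0 pos [0.4468 0.3422 0.2291] d mm [ 8.6  5.9 79.1] units [0.034 0.024 0.316] turn deg [-0.15 -0.07  0.17] units [-0.003 -0.002  0.004] q6 -0.76 open 1.002 F [ 1.   0.7 -0.6]
```

View pics/w1.png

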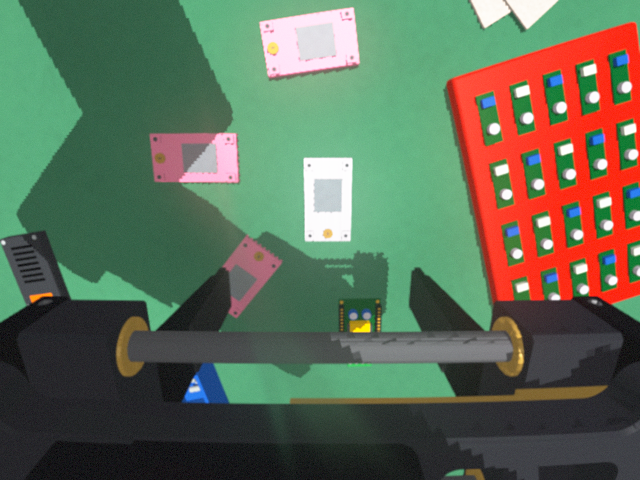

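The view is clear: the heat sink lies upright at about (328,199), with its brass screw at the lower, connector end. I'll refine the position from here.

```bash
python3 - <<'E'
from h import *
c=load('w1')
f=fit(c,(328,180),.013); print(f, blob(c,(328,180)).min(0),blob(c,(328,180)).max(0))
go([*f[0],.022],f[3]); go([*f[0],.06],f[3])
E
```

```text
(array([0.44114874, 0.35118457]), 90.7456283569336, 51.6979866027832, -15.41058349609375) [303. 157.] [352. 241.]
t 1.0 pos [0.4468 0.3422 0.2291] d mm [  7.6   7.7 207.1] units [0.03  0.031 0.828] turn deg [-0.15 -0.07 -0.32] units [-0.003 -0.002 -0.007] q6 -0.76 open 1.002 F [ 1.   0.7 -0.6]
t 1.0 pos [0.4468 0.3422 0.2291] d mm [  7.7   7.6 169.1] units [0.031 0.03  0.676] turn deg [-0.15 -0.07 -0.32] units [-0.003 -0.002 -0.007] q6 -0.76 open 1.002 F [ 1.   0.7 -0.6]
```

Request:
{"api": "servo_tool", "payload": {"moves": "0.03 0.03 0.17 0 0 -0.007 1;0 0 0.17 0 0 0 1;0 0 0.17 0 0 0 1;0 0 0.17 0 0 0 1;0 0 0 0 0 0 1"}}

```text
t: 1.5
tcp_pos: [0.4397, 0.3561, 0.0557]
tcp_rot: [0.141, 0.99, 0.001, 0.001]
force: [-0.2, -0.3, 1.7]
opening: 1.001
```

```bash
python3 - <<'E'
from h import *
go([.4411,.3512,.021],-15.5)
E
```

```text
t 1.5 pos [0.4397 0.3561 0.0557] d mm [-2.6 -4.4 34.7] units [-0.01  -0.018  0.139] turn deg [ 0.11  0.15 -0.74] units [ 0.002  0.003 -0.016] q6 -0.72 open 1.001 F [-0.2 -0.3  1.7]
```

Request:
{"api": "servo_tool", "payload": {"moves": "-0.01 -0.018 0.07 0 0 -0.016 1;0 0 0.05 0 0 0 1;0 0 0.01 0 0 0 1;0 0 0 0 0 0 1"}}

```text
t: 1.9
tcp_pos: [0.4412, 0.3546, 0.0267]
tcp_rot: [0.137, 0.991, 0.002, 0.003]
force: [0.4, -0.7, 1.1]
opening: 0.999
```

```bash
python3 - <<'E'
from h import *
go([.4411,.3512,.021],-15.5)
E
```

```text
t 1.9 pos [0.4412 0.3546 0.0267] d mm [-0.8 -3.3  5.7] units [-0.003 -0.013  0.023] turn deg [ 0.27  0.28 -0.24] units [ 0.006  0.006 -0.005] q6 -0.73 open 0.999 F [ 0.4 -0.7  1.1]
```

Request:
{"api": "servo_tool", "payload": {"moves": "-0.003 -0.013 0.02 0.006 0.006 -0.005 1;0 0 0.003 0 0 0 1;0 0 0 0 0 0 -1;0 0 0 0 0 0 -1;0 0 0 0 0 0 -1;0 0 0 0 0 0 -1;0 0 0 0 0 0 -1;0 0 0 0 0 0 -1"}}

```text
t: 2.7
tcp_pos: [0.4424, 0.3522, 0.0242]
tcp_rot: [0.135, 0.991, 0.002, 0.002]
force: [-0.7, 0.6, 0.5]
opening: 0.552
```

```bash
python3 - <<'E'
from h import *
go([.4411,.3512,.021],-15.5)
E
```

```text
t 2.7 pos [0.4424 0.3522 0.0242] d mm [ 1.  -1.3  3.2] units [ 0.004 -0.005  0.013] turn deg [ 0.2   0.2  -0.07] units [ 0.005  0.004 -0.002] q6 -0.74 open 0.552 F [-0.7  0.6  0.5]
```

Request:
{"api": "servo_tool", "payload": {"moves": "0.002 -0.005 0.014 0 0 0 0.2;0 0 0.002 0 0 0 0.2;0 0 0 0 0 0 -1;0 0 0 0 0 0 -1;0 0 0 0 0 0 -1", "grip_force": 25}}

```text
t: 3.2
tcp_pos: [0.4414, 0.351, 0.0196]
tcp_rot: [0.136, 0.991, 0.001, 0.002]
force: [0.0, -0.8, 0.6]
opening: 0.523
```

Request:
{"api": "servo_tool", "payload": {"moves": "0 0 0 0 0 0 -1;0 0 0 0 0 0 -1;0 0 0 0 0 0 -1"}}

```text
t: 3.5
tcp_pos: [0.4414, 0.351, 0.0196]
tcp_rot: [0.135, 0.991, 0.001, 0.002]
force: [-0.2, -0.7, 0.3]
opening: 0.52
```

Request:
{"api": "servo_tool", "payload": {"moves": "0 0 -0.05 0 0 0 -1;0 0 -0.1 0 0 0 -1;0 0 -0.15 0 0 0 -1;0 0 -0.18 0 0 0 -1;0 0 -0.18 0 0 0 -1;0 0 -0.18 0 0 0 -1;0 0 0 0 0 0 -1"}}

```text
t: 4.2
tcp_pos: [0.4395, 0.3499, 0.2418]
tcp_rot: [0.135, 0.991, 0.001, 0.001]
force: [0.6, -0.1, -1.7]
opening: 0.525
```

```bash
python3 - <<'E'
from h import *
go([.727,-.148,.25],-8.3)
E
```

```text
t 4.2 pos [0.4395 0.3499 0.2418] d mm [-410.6 -402.4   -8.2] units [-1.642 -1.61  -0.033] turn deg [ 0.12  0.13 -7.27] units [ 0.003  0.003 -0.162] q6 -0.74 open 0.525 F [ 0.6 -0.1 -1.7]
```

Request:
{"api": "servo_tool", "payload": {"moves": "-0.126 -0.124 0 0 0 0 -1;-0.126 -0.124 0 0 0 0 -1;-0.126 -0.124 0 0 0 0 -1;-0.126 -0.124 0 0 0 0 -1;-0.126 -0.124 0 0 0 0 -1;-0.126 -0.124 0 0 0 0 -1;-0.126 -0.124 0 0 0 0 -1;-0.126 -0.124 0 0 0 0 -1;-0.126 -0.124 0 0 0 0 -1;-0.126 -0.124 0 0 0 0 -1;-0.126 -0.124 0 0 0 0 -1;-0.126 -0.124 0 0 0 0 -1;-0.1 -0.1 0 0 0 0 -1;0 0 0 0 0 -0.16 -1;0 0 0 0 0 0 -1"}}

```text
t: 5.7
tcp_pos: [0.7258, -0.1611, 0.2401]
tcp_rot: [0.07, 0.998, 0.003, -0.002]
force: [0.2, 0.5, -1.2]
opening: 0.522
```

```bash
python3 - <<'E'
from h import *
c=grab('wrist','w2')
go([.727,-.148,.25],-8.3)
E
```

```text
t 5.75 pos [ 0.7257 -0.161   0.24  ] d mm [ 0.6 13.1 -9.9] units [ 0.002  0.052 -0.04 ] turn deg [ 0.27 -0.21  0.03] units [ 0.006 -0.005  0.001] q6 -1.74 open 0.524 F [ 0.  -0.3 -1.2]
```

View pics/w2.png

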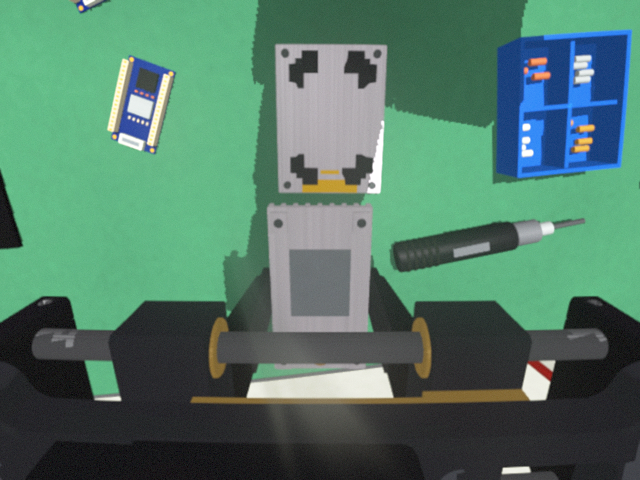

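The nest spans (276,45) to (384,192), with the stripe at the bottom near (330,186). The held heat sink's rear edge is at row 206. I'll zoom in on the nest guides.

```bash
python3 - <<'E'
from h import *
im=cv2.imread('pics/w2.png')
cv2.imwrite('pics/crop2.png',cv2.resize(im[35:215,255:405],(500,600),interpolation=cv2.INTER_CUBIC))
c=load('w2')
f=fit(c,(330,120),.01); print(f,blob(c,(330,120)).min(0),blob(c,(330,120)).max(0))
cor=[(276.5,44.5),(386.5,44.5),(382,192.5),(278,192.5)]
P=plane(c,cor,.01)[:,:2]; print(P,P.mean(0)); 
for a,b in((0,1),(1,2),(3,2),(0,3)): print(np.linalg.norm(P[a]-P[b]),np.degrees(np.arctan2(*(P[a]-P[b])[::-1])))
# predict guide tops for centre guess
th=np.radians(f[3]); x=np.array([np.cos(th),np.sin(th),0]); y=np.array([-x[1],x[0],0])
for sh in (0,):
  for z in(.01,.053,.063):
    for sx,sy in((1,1),(1,-1),(-1,1),(-1,-1)):
      e=.006 if z>.06 else 0
      print(z,sx,sy,proj(c,np.r_[P.mean(0),z]+sx*(.0475+e)*x+sy*(.0275+e)*y).round(1))
E
```

```text
(array([ 0.63958826, -0.13730145]), 153.3191375732422, 114.15155029296875, -8.562705993652344) [274.  43.] [387. 195.]
[[ 0.55789432 -0.17975138]
 [ 0.57309076 -0.07118   ]
 [ 0.72115974 -0.09041756]
 [ 0.70496791 -0.20355056]] [ 0.63927818 -0.13622487]
0.10962973325348976 -97.9677705965146
0.14931345742554308 172.59742698723133
0.11428582906308789 -98.14498085398864
0.14898671628388874 170.80818098472614
0.01 1 1 [[355.6 167.8]]
0.01 1 -1 [[304.6 167.4]]
0.01 -1 1 [[358.7  73.4]]
0.01 -1 -1 [[304.3  72.9]]
0.053 1 1 [[360.2 172.1]]
0.053 1 -1 [[302.9 171.7]]
0.053 -1 1 [[364.   65.8]]
0.053 -1 -1 [[302.5  65.1]]
0.063 1 1 [[367.6 179.8]]
0.063 1 -1 [[296.1 179.3]]
0.063 -1 1 [[372.6  56.4]]
0.063 -1 -1 [[295.   55.6]]
```

View pics/crop2.png

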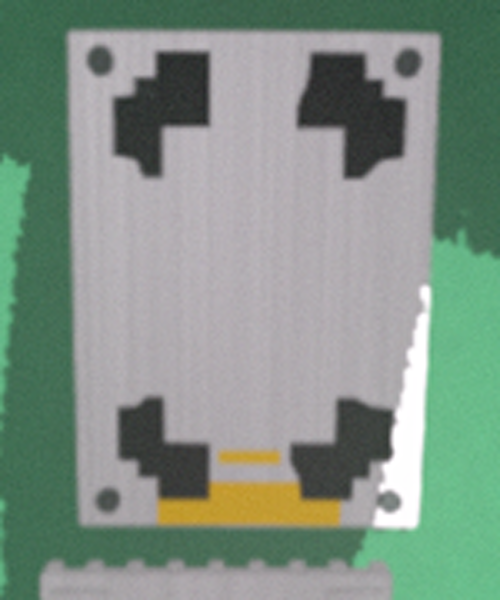

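```bash
cat >> h.py <<'E'
def inhand(c,st,corners,ztop_off):
    "corners px of far edge of the held part; ztop_off = part top rel tcp z. print in tool frame"
    P=plane(c,corners,st['tcp_pos'][2]+ztop_off); return (R.from_quat(st['tcp_rot']).inv().apply(P-st['tcp_pos'])*1000).round(1)
E
python3 - <<'E'
from h import *
c=load('w2'); st=robot.get_obs()
print(inhand(c,st,[(268.5,206.5),(371.5,206.5)],-.0066))
im=c['img']; cv2.imwrite('pics/crop3.png',cv2.resize(im[195:235,255:385,::-1],(780,240),interpolation=cv2.INTER_CUBIC))
go([.6395,-.1364,.11],-8.2,st)
E
```

```text
[[ 45.1 -24.2   6.7]
 [ 45.2  23.7   6.9]]
t 5.75 pos [ 0.7257 -0.161   0.24  ] d mm [ 88.4  11.3 130.4] units [0.353 0.045 0.522] turn deg [ 0.27 -0.21 -0.07] units [ 0.006 -0.005 -0.002] q6 -1.74 open 0.524 F [ 0.  -0.3 -1.2]
```

View pics/crop3.png

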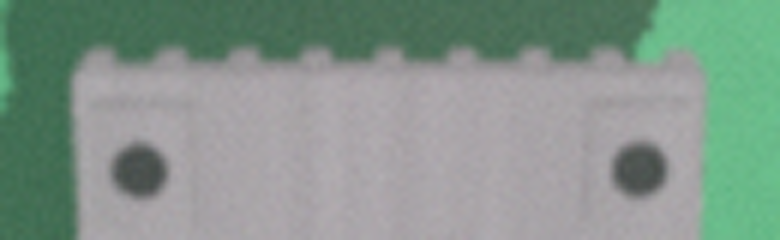

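Request:
{"api": "servo_tool", "payload": {"moves": "0.176 0.022 0 0.006 -0.005 0 -1;0.176 0.022 0 0 0 0 -1;0 0 0.17 0 0 0 -1;0 0 0.17 0 0 0 -1;0 0 0.17 0 0 0 -1;0 0 0 0 0 0 -1;0 0 0 0 0 0 -1"}}

```text
t: 6.45
tcp_pos: [0.6355, -0.1311, 0.1132]
tcp_rot: [0.081, 0.997, -0.0, 0.002]
force: [1.1, -0.0, -0.6]
opening: 0.519
```

```bash
python3 - <<'E'
from h import *
go([.6395,-.1364,.0296],-8.2)
E
```

```text
t 6.45 pos [ 0.6355 -0.1311  0.1132] d mm [-4.4 -4.6 83.6] units [-0.018 -0.018  0.335] turn deg [-0.03  0.25 -1.1 ] units [-0.001  0.006 -0.024] q6 -1.71 open 0.519 F [ 1.1 -0.  -0.6]
```

Request:
{"api": "servo_tool", "payload": {"moves": "-0.018 -0.018 0.04 0 0.006 -0.024 -1;0 0 0 0 0 0 -1;0 0 0 0 0 0 -1"}}

```text
t: 6.75
tcp_pos: [0.6415, -0.1367, 0.1075]
tcp_rot: [0.071, 0.997, -0.001, 0.003]
force: [-0.2, 0.1, -0.8]
opening: 0.526
```

```bash
python3 - <<'E'
from h import *
go([.6395,-.1364,.0296],-8.2)
E
```

```text
t 6.75 pos [ 0.6415 -0.1367  0.1075] d mm [ 2.4  0.1 77.9] units [0.01  0.    0.312] turn deg [-0.09  0.31  0.01] units [-0.002  0.007  0.   ] q6 -1.74 open 0.526 F [-0.2  0.1 -0.8]
```

Request:
{"api": "servo_tool", "payload": {"moves": "0.008 0 0.06 0 0.007 0 -1;0 0 0.08 0 0 0 -1;0 0 0.06 0 0 0 -1;0 0 0 0 0 0 -1;0 0 0 0 0 0 -1"}}

```text
t: 7.25
tcp_pos: [0.64, -0.1369, 0.0561]
tcp_rot: [0.072, 0.997, -0.001, 0.001]
force: [0.1, -0.2, -0.8]
opening: 0.519
```

```bash
python3 - <<'E'
from h import *
go([.6395,-.1364,.0296],-8.2)
E
```

```text
t 7.25 pos [ 0.64   -0.1369  0.0561] d mm [ 0.7  0.4 26.5] units [0.003 0.002 0.106] turn deg [-0.12  0.12 -0.05] units [-0.003  0.003 -0.001] q6 -1.74 open 0.519 F [ 0.1 -0.2 -0.8]
```

Request:
{"api": "servo_tool", "payload": {"moves": "0.003 0.002 0.05 0 0.003 0 -1;0 0 0.03 0 0 0 -1;0 0 0.012 0 0 0 -1;0 0 0 0 0 0 -1;0 0 0 0 0 0 -1"}}

```text
t: 7.75
tcp_pos: [0.6398, -0.1364, 0.0321]
tcp_rot: [0.072, 0.997, -0.001, 0.0]
force: [0.9, -0.8, -0.6]
opening: 0.52
```

```bash
python3 - <<'E'
from h import *
go([.6395,-.1364,.0296],-8.2)
E
```

```text
t 7.75 pos [ 0.6398 -0.1364  0.0321] d mm [ 0.3 -0.1  2.5] units [ 0.001 -0.     0.01 ] turn deg [-0.13  0.05 -0.06] units [-0.003  0.001 -0.001] q6 -1.73 open 0.52 F [ 0.9 -0.8 -0.6]
```

Request:
{"api": "servo_tool", "payload": {"moves": "0 0 0.007 0 0 0 -1;0 0 0.003 0 0 0 -1;0 0 0.002 0 0 0 -1;0 0 0 0 0 0 -1"}}

```text
t: 8.15
tcp_pos: [0.6401, -0.1365, 0.03]
tcp_rot: [0.072, 0.997, -0.001, 0.001]
force: [-1.0, 0.0, 0.1]
opening: 0.523
```

Request:
{"api": "servo_tool", "payload": {"moves": "0 0 0.003 0 0 0 -1;0 0 0 0 0 0 -1;0 0 0 0 0 0 0.6;0 0 0 0 0 0 0.6;0 0 0 0 0 0 0.6;0 0 0 0 0 0 0.6;0 0 -0.04 0 0 0 0.6;0 0 -0.1 0 0 0 0.6;0 0 -0.18 0 0 0 0.8;0 0 -0.18 0 0 0 1;0 0 -0.18 0 0 0 1;0 0 -0.18 0 0 0 1;0 0 0 0 0 0 1"}}

```text
t: 9.45
tcp_pos: [0.6394, -0.1358, 0.2563]
tcp_rot: [0.072, 0.997, -0.001, 0.001]
force: [-0.2, -0.5, 0.8]
opening: 0.998
```

```bash
python3 - <<'E'
from h import *
c=grab('wrist','w3')
f=fit(c,(320,215),.023)
print(f)
go([.608,.345,.23],-14.4)
E
```

```text
(array([ 0.6371178 , -0.13689813]), 148.47415161132812, 110.28205108642578, -8.340805053710938)
t 9.5 pos [ 0.6386 -0.1355  0.2534] d mm [ 99.3 471.2  22.5] units [0.397 1.885 0.09 ] turn deg [-0.12 -0.04  6.14] units [-0.003 -0.001  0.136] q6 -1.74 open 0.996 F [ 0.  -0.1  0.1]
```

View pics/w3.png

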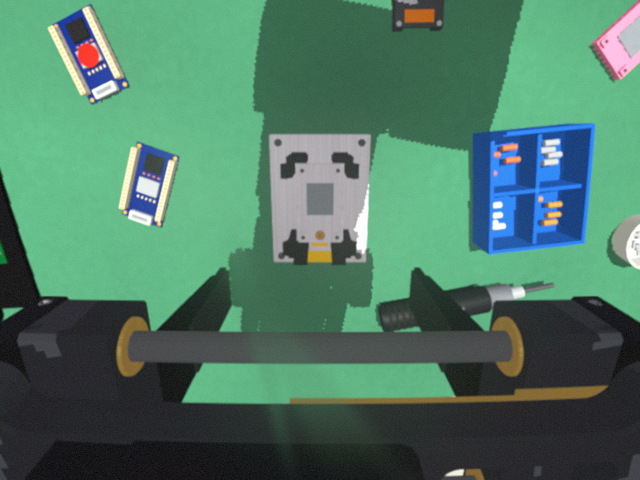

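The heat sink sits in the pocket at (320,198), with its brass screw at the stripe end. Next is the power board.

Request:
{"api": "servo_tool", "payload": {"moves": "0.036 0.171 0.01 0 0 0 1;0.036 0.171 0.01 0 0 0 1;0.036 0.171 0.01 0 0 0 1;0.036 0.171 0.01 0 0 0 1;0.036 0.171 0.01 0 0 0 1;0.036 0.171 0.01 0 0 0 1;0.036 0.171 0.01 0 0 0 1;0.036 0.171 0.01 0 0 0 1;0.036 0.171 0.01 0 0 0 1;0.036 0.171 0 0 0 0 1;0.036 0.171 0 0 0 0 1;0 0 0 0 0 0.136 1;0 0 0 0 0 0 1"}}

```text
t: 10.8
tcp_pos: [0.6003, 0.3611, 0.2139]
tcp_rot: [0.128, 0.992, -0.005, -0.011]
force: [1.1, -0.2, -0.1]
opening: 0.999
```

```bash
python3 - <<'E'
from h import *
c=grab('wrist','w4')
go([.608,.345,.06],-14.4)
E
```

```text
t 10.85 pos [0.6002 0.361  0.2139] d mm [-14.6 -11.6 153.8] units [-0.059 -0.046  0.615] turn deg [-0.72 -1.15 -0.13] units [-0.016 -0.026 -0.003] q6 -0.87 open 0.995 F [-0.5  0.3  0. ]
```

View pics/w4.png

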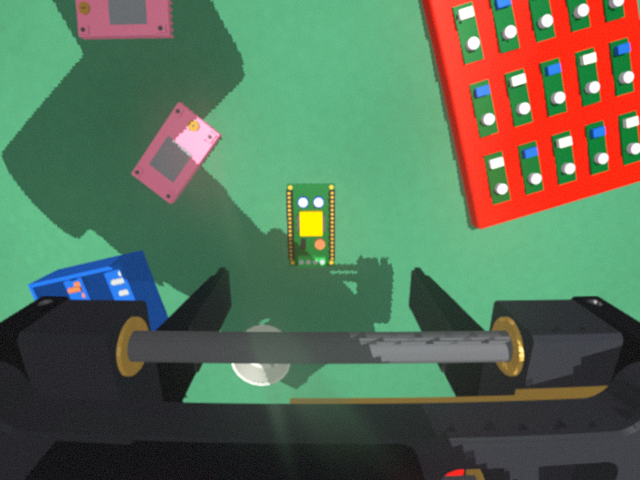

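The power board is at about (311,224), with its terminal block at the bottom, (312,262).

```bash
python3 - <<'E'
from h import *
c=load('w4')
cv2.imwrite('pics/crop4.png',cv2.resize(c['img'][174:274,271:351,::-1],(480,600),interpolation=cv2.INTER_CUBIC))
f=fit(c,(311,224),.012); print(f, blob(c,(311,224)).min(0),blob(c,(311,224)).max(0))
E
```

```text
(array([0.60712744, 0.34056641]), 87.3231201171875, 42.1126708984375, -12.012870788574219) [286. 184.] [326. 265.]
```

View pics/crop4.png

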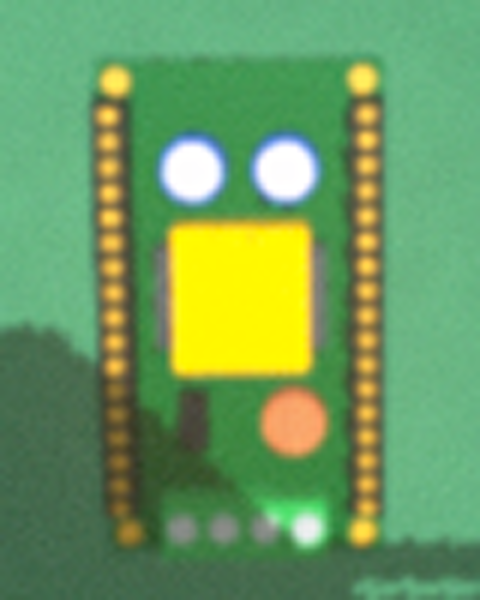

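```bash
python3 - <<'E'
from h import *
c=load('w4')
s=np.array([(115,80),(362,77),(362,530),(130,530)])/6+[271,174]
for s in (s,np.array([(94,58),(384,58),(380,545),(112,545)])/6+[271,174]):
    P=plane(c,s,.012)[:,:2]; print(P.round(4),P.mean(0))
    for a,b in((0,1),(1,2),(3,2),(0,3)): print(np.linalg.norm(P[a]-P[b]).round(4),np.degrees(np.arctan2(*(P[b]-P[a])[::-1])).round(1))
E
```

```text
[[0.5651 0.3365]
 [0.5752 0.377 ]
 [0.6538 0.357 ]
 [0.6434 0.3168]] [0.60938245 0.34680646]
0.0418 76.0
0.0811 -14.3
0.0415 75.5
0.0807 -14.1
[[0.5606 0.334 ]
 [0.5731 0.3814]
 [0.6574 0.3594]
 [0.6453 0.3128]] [0.60909578 0.34692237]
0.0489 75.3
0.0871 -14.6
0.0481 75.5
0.0873 -14.0
```

```bash
python3 - <<'E'
from h import *
go([.6093,.3468,.06],-14.3)
E
```

```text
t 10.85 pos [0.6002 0.361  0.2139] d mm [-15.4  -9.5 153.7] units [-0.062 -0.038  0.615] turn deg [-0.72 -1.15 -0.23] units [-0.016 -0.026 -0.005] q6 -0.87 open 0.995 F [-0.5  0.3  0. ]
```

Request:
{"api": "servo_tool", "payload": {"moves": "-0.062 -0.036 0 -0.016 -0.026 0 1;0 0 0.17 0 0 0 1;0 0 0.17 0 0 0 1;0 0 0.17 0 0 0 1;0 0 0.05 0 0 0 1;0 0 0 0 0 0 1"}}

```text
t: 11.45
tcp_pos: [0.6195, 0.3388, 0.0712]
tcp_rot: [0.124, 0.992, 0.001, 0.005]
force: [-0.1, 0.8, 0.8]
opening: 0.999
```

```bash
python3 - <<'E'
from h import *
go([.6093,.3468,.020],-14.3)
E
```

```text
t 11.45 pos [0.6195 0.3388 0.0712] d mm [12.3  5.  51.1] units [0.049 0.02  0.204] turn deg [0.23 0.49 0.09] units [0.005 0.011 0.002] q6 -0.91 open 0.999 F [-0.1  0.8  0.8]
```

Request:
{"api": "servo_tool", "payload": {"moves": "0.042 0.017 0.05 0 0.01 0 1;0 0 0.05 0 0 0 1;0 0 0.02 0 0 0 1;0 0 0 0 0 0 1;0 0 0 0 0 0 1"}}

```text
t: 11.95
tcp_pos: [0.6126, 0.3462, 0.0446]
tcp_rot: [0.123, 0.992, 0.004, 0.004]
force: [-0.1, -0.2, 0.2]
opening: 0.999
```

```bash
python3 - <<'E'
from h import *
go([.6093,.3468,.020],-14.3)
E
```

```text
t 11.95 pos [0.6126 0.3462 0.0446] d mm [ 3.5 -0.4 24.5] units [ 0.014 -0.002  0.098] turn deg [0.51 0.37 0.13] units [0.011 0.008 0.003] q6 -0.91 open 0.999 F [-0.1 -0.2  0.2]
```

Request:
{"api": "servo_tool", "payload": {"moves": "0.012 -0.001 0.05 0.011 0.008 0 0.6;0 0 0.035 0 0 0 0.4;0 0 0.012 0 0 0 0.4;0 0 0 0 0 0 0.4;0 0 0 0 0 0 0.4"}}

```text
t: 12.45
tcp_pos: [0.6098, 0.3472, 0.0189]
tcp_rot: [0.123, 0.992, 0.0, 0.0]
force: [-0.3, 0.4, -0.5]
opening: 0.709
```

```bash
python3 - <<'E'
from h import *
go([.6093,.3468,.020],-14.3)
E
```

```text
t 12.45 pos [0.6098 0.3472 0.0189] d mm [ 0.4 -0.5 -1.1] units [ 0.002 -0.002 -0.005] turn deg [0.01 0.03 0.16] units [0.    0.001 0.004] q6 -0.9 open 0.709 F [-0.3  0.4 -0.5]
```

Well centred and level. I'll grip it and lift.

Request:
{"api": "servo_tool", "payload": {"moves": "0 0 -0.003 0 0 0 -1;0 0 0 0 0 0 -1;0 0 0 0 0 0 -1;0 0 0 0 0 0 -1;0 0 0 0 0 0 -1;0 0 0 0 0 0 -1"}}

```text
t: 13.05
tcp_pos: [0.6101, 0.3472, 0.0204]
tcp_rot: [0.123, 0.992, 0.0, 0.001]
force: [-0.2, 0.5, -0.0]
opening: 0.523
```

Request:
{"api": "servo_tool", "payload": {"moves": "0 0 -0.05 0 0 0 -1;0 0 -0.1 0 0 0 -1;0 0 -0.15 0 0 0 -1;0 0 -0.18 0 0 0 -1;0 0 -0.18 0 0 0 -1;0 0 -0.18 0 0 0 -1;0 0 0 0 0 0 -1"}}

```text
t: 13.75
tcp_pos: [0.6092, 0.3468, 0.243]
tcp_rot: [0.123, 0.992, 0.0, 0.001]
force: [0.4, 0.2, -0.3]
opening: 0.524
```

```bash
python3 - <<'E'
from h import *
go([.727,-.148,.25],-8.2)
E
```

```text
t 13.75 pos [0.6092 0.3468 0.243 ] d mm [-235.2 -451.    -7. ] units [-0.941 -1.804 -0.028] turn deg [ 0.04  0.08 -5.95] units [ 0.001  0.002 -0.132] q6 -0.9 open 0.524 F [ 0.4  0.2 -0.3]
```

Request:
{"api": "servo_tool", "payload": {"moves": "-0.078 -0.15 -0.003 0 0 0 -1;-0.078 -0.15 -0.003 0 0 0 -1;-0.078 -0.15 -0.003 0 0 0 -1;-0.078 -0.15 -0.003 0 0 0 -1;-0.078 -0.15 -0.003 0 0 0 -1;-0.078 -0.15 -0.003 0 0 0 -1;-0.078 -0.15 -0.003 0 0 0 -1;-0.078 -0.15 -0.003 0 0 0 -1;-0.078 -0.15 -0.003 0 0 0 -1;-0.078 -0.15 -0.003 0 0 0 -1;-0.078 -0.15 -0.003 0 0 0 -1;-0.05 -0.08 0 0 0 -0.132 -1;0 0 0 0 0 0 -1;0 0 0 0 0 0 -1"}}

```text
t: 15.15
tcp_pos: [0.7242, -0.1459, 0.2568]
tcp_rot: [0.069, 0.998, 0.001, 0.003]
force: [0.1, 0.6, -1.0]
opening: 0.522
```

```bash
python3 - <<'E'
from h import *
c=grab('wrist','w5'); 
go([.6395,-.1364,.11],-8.2)
cv2.imwrite('pics/crop5.png',cv2.resize(c['img'][35:245,245:405,::-1],(457,600),interpolation=cv2.INTER_CUBIC))
E
```

```text
t 15.2 pos [ 0.7242 -0.1456  0.2568] d mm [ 85.9  -3.  146.4] units [ 0.344 -0.012  0.586] turn deg [0.18 0.28 0.3 ] units [0.004 0.006 0.007] q6 -1.72 open 0.522 F [-0.1  0.1 -0.9]
```

View pics/crop5.png

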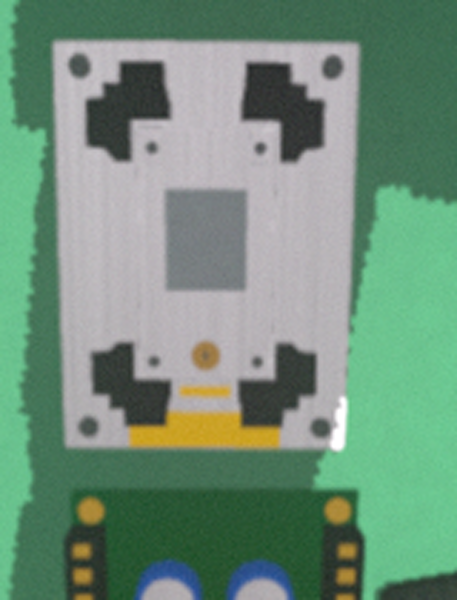

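```bash
python3 - <<'E'
from h import *
c=load('w5'); st=robot.get_obs()
print(inhand(c,st,[(270.2,206.7),(370,206.7)],-.0084),inhand(c,st,[(270.2,206.7),(370,206.7)],-.014))
print(inhand(c,st,[(245+91/2.857,35+511/2.857),(245+338/2.857,35+511/2.857)],-.0084))
E
```

```text
[[ 44.9 -23.5   8.1]
 [ 44.8  23.2   8.3]] [[ 43.7 -24.3  13.7]
 [ 43.6  24.   13.9]]
[[ 41.5 -20.5   8.1]
 [ 41.4  20.2   8.3]]
```

Request:
{"api": "servo_tool", "payload": {"moves": "0.15 -0.006 0 0.004 0.006 0.007 -1;0.15 -0.006 0.05 0 0 0 -1;0.04 0 0.15 0 0 0 -1;0 0 0.17 0 0 0 -1;0 0 0.15 0 0 0 -1;0 0 0 0 0 0 -1;0 0 0 0 0 0 -1"}}

```text
t: 15.9
tcp_pos: [0.636, -0.1266, 0.1276]
tcp_rot: [0.071, 0.997, -0.0, 0.003]
force: [-0.6, 0.7, -0.6]
opening: 0.525
```

```bash
python3 - <<'E'
from h import *
go([.6395,-.1364,.0434],-8.2)
E
```

```text
t 15.9 pos [ 0.636  -0.1266  0.1276] d mm [-4.4 -9.2 84.2] units [-0.018 -0.037  0.337] turn deg [0.   0.3  0.06] units [0.    0.007 0.001] q6 -1.73 open 0.525 F [-0.6  0.7 -0.6]
```

Request:
{"api": "servo_tool", "payload": {"moves": "-0.016 -0.033 0.04 0 0.007 0 -1;0 0 0.03 0 0 0 -1;0 0 0 0 0 0 -1;0 0 0 0 0 0 -1"}}

```text
t: 16.3
tcp_pos: [0.6414, -0.1358, 0.114]
tcp_rot: [0.071, 0.997, -0.001, 0.003]
force: [0.0, -0.5, 0.5]
opening: 0.521
```

```bash
python3 - <<'E'
from h import *
go([.6395,-.1364,.0434],-8.2)
E
```

```text
t 16.3 pos [ 0.6414 -0.1358  0.114 ] d mm [ 2.2 -0.8 70.6] units [ 0.009 -0.003  0.282] turn deg [-0.07  0.36  0.08] units [-0.001  0.008  0.002] q6 -1.74 open 0.521 F [ 0.  -0.5  0.5]
```

Request:
{"api": "servo_tool", "payload": {"moves": "0.007 -0.003 0.06 0 0.008 0 -1;0 0 0.08 0 0 0 -1;0 0 0.05 0 0 0 -1;0 0 0 0 0 0 -1;0 0 0 0 0 0 -1"}}

```text
t: 16.8
tcp_pos: [0.6395, -0.1367, 0.0644]
tcp_rot: [0.071, 0.997, -0.001, 0.0]
force: [-0.4, 0.4, 0.6]
opening: 0.523
```

```bash
python3 - <<'E'
from h import *
go([.6395,-.1364,.0434],-8.2)
E
```

```text
t 16.8 pos [ 0.6395 -0.1367  0.0644] d mm [ 0.   0.3 21. ] units [0.    0.001 0.084] turn deg [-0.08  0.02  0.05] units [-0.002  0.001  0.001] q6 -1.74 open 0.523 F [-0.4  0.4  0.6]
```

Request:
{"api": "servo_tool", "payload": {"moves": "0 0.001 0.04 0 0 0 -1;0 0 0.025 0 0 0 -1;0 0 0.01 0 0 0 -1;0 0 0 0 0 0 -1;0 0 0 0 0 0 -1"}}

```text
t: 17.3
tcp_pos: [0.6399, -0.1366, 0.0465]
tcp_rot: [0.071, 0.997, -0.001, 0.001]
force: [-1.8, 0.0, 1.8]
opening: 0.523
```

```bash
python3 - <<'E'
from h import *
go([.6395,-.1364,.0434],-8.2)
E
```

```text
t 17.3 pos [ 0.6399 -0.1366  0.0465] d mm [0.5 0.1 3.1] units [0.002 0.001 0.012] turn deg [-0.1   0.12  0.06] units [-0.002  0.003  0.001] q6 -1.74 open 0.523 F [-1.8  0.   1.8]
```

Request:
{"api": "servo_tool", "payload": {"moves": "0.001 0 0.007 0 0.002 0 -1;0 0 0.004 0 0 0 -1;0 0 0.003 0 0 0 -1;0 0 0 0 0 0 -1"}}

```text
t: 17.7
tcp_pos: [0.6402, -0.1366, 0.0454]
tcp_rot: [0.071, 0.997, -0.001, 0.001]
force: [-1.5, -0.0, 1.8]
opening: 0.523
```

Request:
{"api": "servo_tool", "payload": {"moves": "0.002 0 0.014 0 0 0 -1;0 0 0.012 0 0 0 -1;0 0 0 0 0 0 -1"}}

```text
t: 18.0
tcp_pos: [0.641, -0.1368, 0.0419]
tcp_rot: [0.071, 0.997, -0.002, 0.003]
force: [-3.3, 0.1, -2.8]
opening: 0.525
```

```bash
python3 - <<'E'
from h import *
c=grab('wrist','w6'); 
cv2.imwrite('pics/crop6.png',c['img'][100:400,120:520,::-1])
go([.6395,-.1364,.0434],-8.2)
c=grab('scene','s1'); u=proj(c,[.64,-.136,.03])[0].astype(int); print(u)
cv2.imwrite('pics/crop6s.png',cv2.resize(c['img'][u[1]-50:u[1]+50,u[0]-60:u[0]+60,::-1],(720,600),interpolation=cv2.INTER_CUBIC))
E
```

```text
t 18.05 pos [ 0.641  -0.1368  0.0418] d mm [ 1.5  0.2 -1.6] units [ 0.006  0.001 -0.006] turn deg [-0.15  0.39  0.06] units [-0.003  0.009  0.001] q6 -1.74 open 0.524 F [-4.   1.5  6.3]
[244 245]
```

View pics/crop6.png

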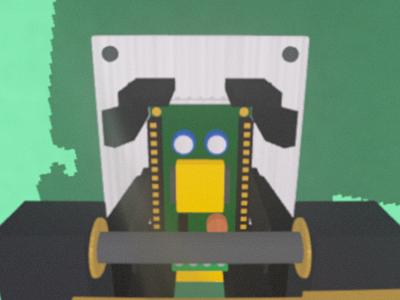

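View pics/crop6s.png

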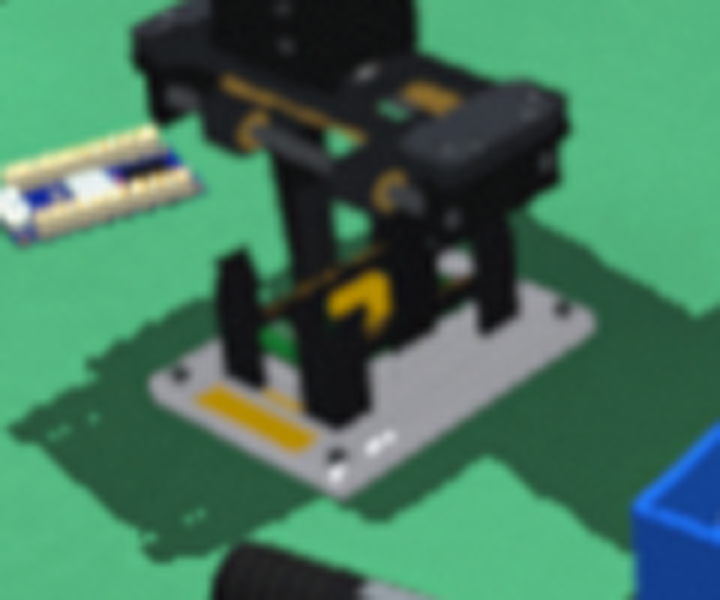

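Request:
{"api": "servo_tool", "payload": {"moves": "0.006 0 -0.005 0 0.009 0 -1;0 0 0 0 0 0 -1"}}

```text
t: 18.3
tcp_pos: [0.64, -0.1367, 0.0427]
tcp_rot: [0.071, 0.997, -0.001, 0.0]
force: [-0.3, 0.4, -1.3]
opening: 0.524
```

```bash
python3 - <<'E'
from h import *
go([.6395,-.1364,.0434],-8.2)
E
```

```text
t 18.3 pos [ 0.64   -0.1367  0.0427] d mm [ 0.6  0.2 -0.7] units [ 0.002  0.001 -0.003] turn deg [-0.16  0.03  0.05] units [-0.004  0.001  0.001] q6 -1.74 open 0.524 F [-0.3  0.4 -1.3]
```

Request:
{"api": "servo_tool", "payload": {"moves": "0 0 0.001 0 0 0 0.3;0 0 0 0 0 0 0.6;0 0 0 0 0 0 0.6;0 0 0 0 0 0 0.6;0 0 -0.04 0 0 0 0.6;0 0 -0.1 0 0 0 0.6;0 0 -0.18 0 0 0 0.8;0 0 -0.18 0 0 0 1;0 0 -0.18 0 0 0 1;0 0 -0.1 0 0 0 1;0 0 0 0 0 0 1"}}

```text
t: 19.4
tcp_pos: [0.6399, -0.1361, 0.248]
tcp_rot: [0.071, 0.997, -0.002, 0.001]
force: [0.3, -1.4, -0.4]
opening: 0.998
```

```bash
python3 - <<'E'
from h import *
c=grab('wrist','w7'); 
go([.589,-.329,.22],-28)
cv2.imwrite('pics/crop7.png',cv2.resize(c['img'][120:300,240:400,::-1],(533,600),interpolation=cv2.INTER_CUBIC))
c=grab('scene','s2'); u=[244,245]
cv2.imwrite('pics/crop7s.png',cv2.resize(c['img'][u[1]-50:u[1]+50,u[0]-60:u[0]+60,::-1],(720,600),interpolation=cv2.INTER_CUBIC))
E
```

```text
t 19.45 pos [ 0.6395 -0.136   0.2463] d mm [  22.6 -198.2   26.8] units [ 0.09  -0.793  0.107] turn deg [-0.15  0.02 19.85] units [-0.003  0.     0.441] q6 -1.74 open 1.0 F [0.6 0.3 0.5]
```

View pics/crop7.png

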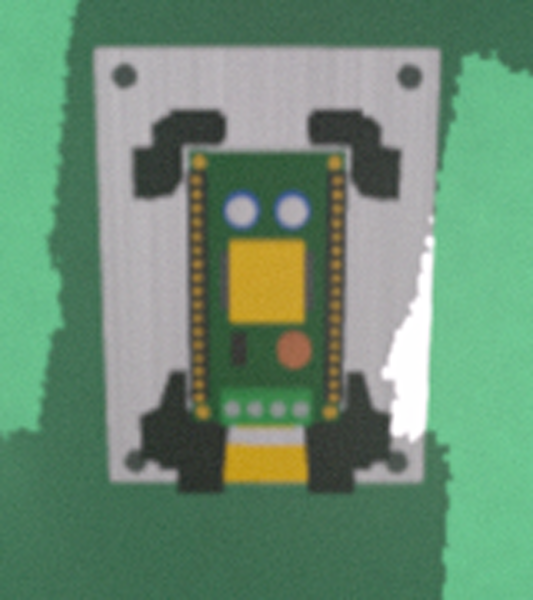

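View pics/crop7s.png

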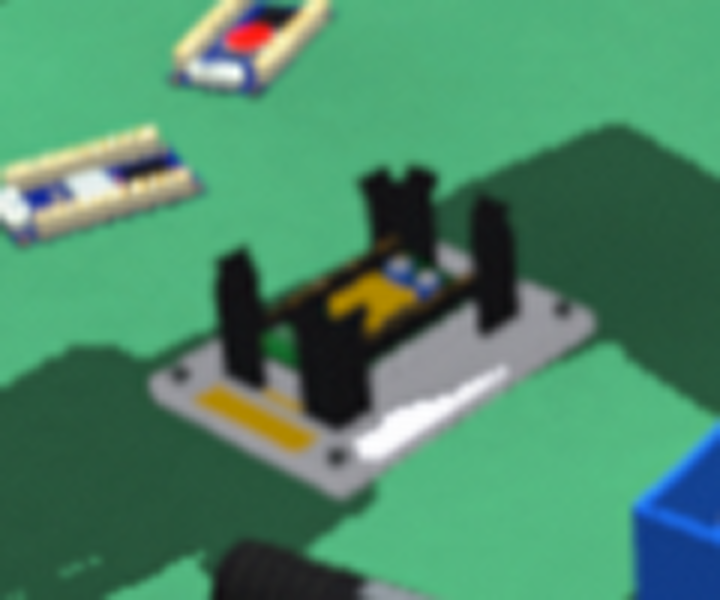

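```bash
cat >> h.py <<'E'
def nestframe(P,o=(.6395,-.1364),yaw=-8.2):
    a=np.radians(yaw); d=np.asarray(P)[:,:2]-o; return np.c_[d@[np.cos(a),np.sin(a)],d@[-np.sin(a),np.cos(a)]]*1000
E
python3 - <<'E'
from h import *
c=load('w7')
s=np.array([(200,162),(335,162),(330,411),(204,411)])/3.333+[240,120]
for z in (.033,.035,.037): print(z,nestframe(plane(c,s,z)).round(1).tolist())
E
```

```text
0.033 [[-40.7, -21.0], [-40.7, 21.0], [40.6, 20.6], [40.6, -20.9]]
0.035 [[-40.9, -20.8], [-40.9, 20.8], [39.9, 20.5], [39.9, -20.8]]
0.037 [[-41.1, -20.7], [-41.1, 20.7], [39.3, 20.4], [39.3, -20.7]]
```

Request:
{"api": "servo_tool", "payload": {"moves": "0.023 -0.17 0.02 0 0 0 1;0.023 -0.17 0.02 0 0 0 1;0.023 -0.17 0.02 0 0 0 1;0.023 -0.17 0.02 0 0 0 1;0.02 -0.09 0 0 0 0.15 1;0 0 0 0 0 0.15 1;0 0 0 0 0 0.14 1;0 0 0 0 0 0 1;0 0 0 0 0 0 1"}}

```text
t: 20.4
tcp_pos: [0.5767, -0.327, 0.2073]
tcp_rot: [0.245, 0.969, 0.003, -0.013]
force: [0.1, -0.5, -0.6]
opening: 1.004
```

```bash
python3 - <<'E'
from h import *
c=grab('wrist','w8'); 
go([.589,-.329,.06],-28)
cv2.imwrite('pics/w8v.png',c['img'][:360,:,::-1])
E
```

```text
t 20.45 pos [ 0.5767 -0.3269  0.2073] d mm [-15.8   4.1 146.9] units [-0.063  0.016  0.588] turn deg [-0.04 -1.55 -0.42] units [-0.001 -0.034 -0.009] q6 -1.69 open 0.999 F [ 0.2  1.  -0.6]
```

View pics/w8v.png

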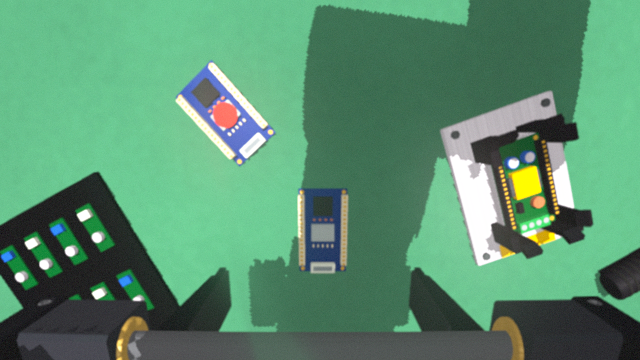

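The power board is seated and centred. The good logic board is at (323,230), with its silver can visible and the white connector at the bottom.

```bash
python3 - <<'E'
from h import *
c=load('w8')
f=fit(c,(323,230),.012); print(f, blob(c,(323,230)).min(0),blob(c,(323,230)).max(0))
cv2.imwrite('pics/crop8.png',cv2.resize(c['img'][180:280,283:363,::-1],(480,600),interpolation=cv2.INTER_CUBIC))
E
```

```text
(array([ 0.59179706, -0.33229608]), 90.27824401855469, 52.0860595703125, -28.47162628173828) [297. 188.] [348. 273.]
```

View pics/crop8.png

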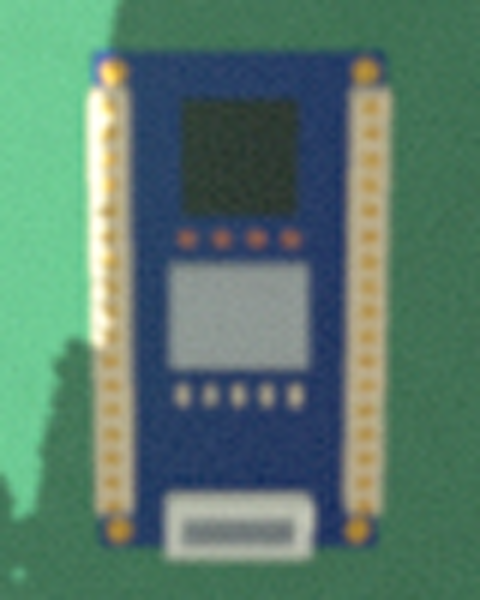

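```bash
python3 - <<'E'
from h import *
c=load('w8')
s=np.array([(113,72),(366,72),(357,528),(118,528)])/6+[283,180]
P=plane(c,s,.012)[:,:2]; print(P.mean(0))
for a,b in((0,1),(1,2),(3,2),(0,3)): print(np.linalg.norm(P[a]-P[b]).round(4),np.degrees(np.arctan2(*(P[b]-P[a])[::-1])).round(1))
go([*P.mean(0),.06],-28.2)
E
```

```text
[ 0.59122058 -0.33164361]
0.0421 61.5
0.0806 -28.6
0.0421 61.5
0.0806 -28.6
t 20.45 pos [ 0.5767 -0.3269  0.2073] d mm [-19.    2.8 146.8] units [-0.076  0.011  0.587] turn deg [-0.05 -1.55 -0.22] units [-0.001 -0.034 -0.005] q6 -1.69 open 0.999 F [ 0.2  1.  -0.6]
```

Request:
{"api": "servo_tool", "payload": {"moves": "-0.05 0.01 0.1 0 -0.034 0.002 1;0 0 0.17 0 0 0 1;0 0 0.17 0 0 0 1;0 0 0.1 0 0 0 0.7;0 0 0 0 0 0 0.5;0 0 0 0 0 0 0.5"}}

```text
t: 21.05
tcp_pos: [0.5902, -0.3287, 0.0681]
tcp_rot: [0.238, 0.971, -0.001, 0.001]
force: [0.4, -0.6, 0.6]
opening: 0.803
```

```bash
python3 - <<'E'
from h import *
go([.5912,-.3316,.02],-28.5)
E
```

```text
t 21.05 pos [ 0.5902 -0.3287  0.0681] d mm [-2.2 -2.1 48.1] units [-0.009 -0.008  0.192] turn deg [-0.06  0.14  0.97] units [-0.001  0.003  0.022] q6 -1.7 open 0.803 F [ 0.4 -0.6  0.6]
```

Request:
{"api": "servo_tool", "payload": {"moves": "-0.009 -0.008 0.08 0 0.003 0.022 0.5;0 0 0.06 0 0 0 0.5;0 0 0.02 0 0 0 0.5;0 0 0 0 0 0 0.5;0 0 0 0 0 0 0.5"}}

```text
t: 21.55
tcp_pos: [0.5929, -0.3325, 0.0285]
tcp_rot: [0.246, 0.969, -0.001, 0.002]
force: [-0.4, -0.5, 0.5]
opening: 0.747
```

```bash
python3 - <<'E'
from h import *
go([.5912,-.3316,.02],-28.5)
E
```

```text
t 21.55 pos [ 0.5929 -0.3325  0.0285] d mm [ 2.  -0.   8.5] units [ 0.008 -0.     0.034] turn deg [-0.09  0.3   0.01] units [-0.002  0.007  0.   ] q6 -1.68 open 0.747 F [-0.4 -0.5  0.5]
```

Request:
{"api": "servo_tool", "payload": {"moves": "0.006 0 0.027 0 0.007 0 0.5;0 0 0.007 0 0 0 0.5;0 0 0 0 0 0 0.5"}}

```text
t: 21.85
tcp_pos: [0.5919, -0.3321, 0.0205]
tcp_rot: [0.246, 0.969, -0.001, 0.0]
force: [0.4, 0.6, -0.1]
opening: 0.754
```

```bash
python3 - <<'E'
from h import *
go([.5912,-.3316,.02],-28.5)
E
```

```text
t 21.85 pos [ 0.5919 -0.3321  0.0205] d mm [0.9 0.1 0.5] units [0.003 0.    0.002] turn deg [-0.1   0.05  0.02] units [-0.002  0.001  0.001] q6 -1.68 open 0.754 F [ 0.4  0.6 -0.1]
```

Request:
{"api": "servo_tool", "payload": {"moves": "0.003 0 0 0 0 0 -1;0 0 0 0 0 0 -1;0 0 0 0 0 0 -1;0 0 0 0 0 0 -1;0 0 0 0 0 0 -1;0 0 0 0 0 0 -1;0 0 0 0 0 0 -1"}}

```text
t: 22.55
tcp_pos: [0.5914, -0.3318, 0.021]
tcp_rot: [0.246, 0.969, -0.001, 0.001]
force: [0.6, -0.3, -0.8]
opening: 0.525
```

Request:
{"api": "servo_tool", "payload": {"moves": "0 0 -0.05 0 0 0 -1;0 0 -0.1 0 0 0 -1;0 0 -0.15 0 0 0 -1;0 0 -0.18 0 0 0 -1;0 0 -0.18 0 0 0 -1;0 0 -0.18 0 0 0 -1;0 0 0 0 0 0 -1"}}

```text
t: 23.25
tcp_pos: [0.5907, -0.3309, 0.2435]
tcp_rot: [0.246, 0.969, -0.001, 0.0]
force: [1.4, -0.7, 0.1]
opening: 0.52
```

```bash
python3 - <<'E'
from h import *
go([.727,-.148,.25],-8.2)
E
```

```text
t 23.25 pos [ 0.5907 -0.3309  0.2435] d mm [-32.6 225.7  -6.8] units [-0.13   0.903 -0.027] turn deg [ -0.12   0.06 -20.28] units [-0.003  0.001 -0.451] q6 -1.68 open 0.52 F [ 1.4 -0.7  0.1]
```

Request:
{"api": "servo_tool", "payload": {"moves": "-0.024 0.165 -0.003 0 0 0 -1;-0.024 0.165 -0.003 0 0 0 -1;-0.024 0.165 -0.003 0 0 0 -1;-0.024 0.165 -0.003 0 0 0 -1;-0.024 0.165 -0.003 0 0 0 -1;0 0.04 0 0 0 -0.15 -1;0 0 0 0 0 -0.15 -1;0 0 0 0 0 -0.15 -1;0 0 0 0 0 0 -1;0 0 0 0 0 0 -1"}}

```text
t: 24.25
tcp_pos: [0.7233, -0.1469, 0.2521]
tcp_rot: [0.068, 0.998, -0.002, 0.002]
force: [0.0, -0.7, -0.5]
opening: 0.523
```

```bash
python3 - <<'E'
from h import *
c=grab('wrist','w9'); 
go([.6395,-.1364,.13],-8.2)
cv2.imwrite('pics/crop9.png',cv2.resize(c['img'][35:245,245:405,::-1],(457,600),interpolation=cv2.INTER_CUBIC))
E
```

```text
t 24.3 pos [ 0.7232 -0.147   0.2521] d mm [ 84.8  -0.4 121.7] units [ 0.339 -0.002  0.487] turn deg [-0.22  0.23  0.43] units [-0.005  0.005  0.009] q6 -1.72 open 0.523 F [ 1.  -0.7  0.1]
```

View pics/crop9.png

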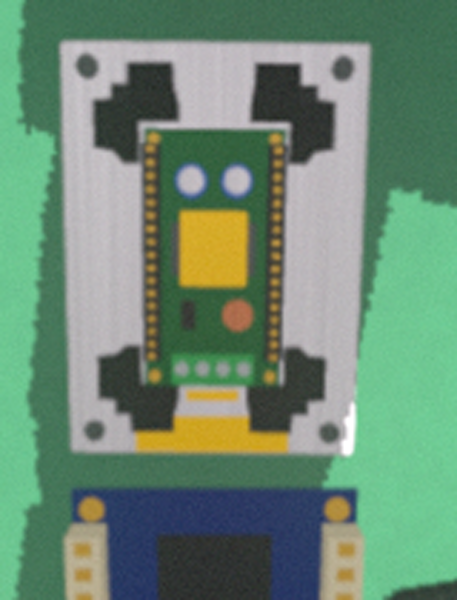

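Request:
{"api": "servo_tool", "payload": {"moves": "0.15 0 0 -0.005 0.005 0.009 -1;0.13 0 0.05 0 0 0 -1;0.03 0 0.15 0 0 0 -1;0 0 0.16 0 0 0 -1;0 0 0.05 0 0 0 -1;0 0 0 0 0 0 -1;0 0 0 0 0 0 -1"}}

```text
t: 25.0
tcp_pos: [0.6443, -0.1378, 0.1499]
tcp_rot: [0.081, 0.997, -0.0, 0.002]
force: [-0.5, 0.8, 1.0]
opening: 0.525
```

```bash
python3 - <<'E'
from h import *
go([.6395,-.1364,.056],-8.2)
E
```

```text
t 25.0 pos [ 0.6443 -0.1378  0.1499] d mm [ 5.4  0.6 93.9] units [0.022 0.003 0.375] turn deg [-0.03  0.28 -1.05] units [-0.001  0.006 -0.023] q6 -1.72 open 0.525 F [-0.5  0.8  1. ]
```

Request:
{"api": "servo_tool", "payload": {"moves": "0.02 0.003 0.08 0 0.006 -0.023 -1;0 0 0.06 0 0 0 -1;0 0 0 0 0 0 -1;0 0 0 0 0 0 -1"}}

```text
t: 25.4
tcp_pos: [0.643, -0.1374, 0.1194]
tcp_rot: [0.073, 0.997, -0.001, 0.004]
force: [-0.7, 0.4, -0.6]
opening: 0.521
```

```bash
python3 - <<'E'
from h import *
go([.6395,-.1364,.056],-8.2)
E
```

```text
t 25.4 pos [ 0.643  -0.1374  0.1194] d mm [ 4.1  0.6 63.4] units [0.017 0.002 0.254] turn deg [-0.11  0.5  -0.12] units [-0.003  0.011 -0.003] q6 -1.74 open 0.521 F [-0.7  0.4 -0.6]
```

Request:
{"api": "servo_tool", "payload": {"moves": "0.014 0.002 0.05 -0.002 0.01 -0.002 -1;0 0 0.04 0 0 0 -1;0 0 0.02 0 0 0 -1;0 0 0 0 0 0 -1;0 0 0 0 0 0 -1"}}

```text
t: 25.9
tcp_pos: [0.6404, -0.1367, 0.0912]
tcp_rot: [0.072, 0.997, -0.0, 0.001]
force: [0.8, -0.8, -0.9]
opening: 0.525
```

```bash
python3 - <<'E'
from h import *
go([.6395,-.1364,.056],-8.2)
E
```

```text
t 25.9 pos [ 0.6404 -0.1367  0.0912] d mm [ 1.   0.1 35.2] units [0.004 0.001 0.141] turn deg [-0.04  0.14 -0.07] units [-0.001  0.003 -0.002] q6 -1.74 open 0.525 F [ 0.8 -0.8 -0.9]
```

Request:
{"api": "servo_tool", "payload": {"moves": "0.004 0 0.06 0 0.003 0 -1;0 0 0.05 0 0 0 -1;0 0 0.02 0 0 0 -1;0 0 0 0 0 0 -1;0 0 0 0 0 0 -1"}}

```text
t: 26.4
tcp_pos: [0.6405, -0.1368, 0.0577]
tcp_rot: [0.072, 0.997, -0.001, 0.002]
force: [-3.9, 0.4, 13.9]
opening: 0.526
```

```bash
python3 - <<'E'
from h import *
go([.6395,-.1364,.056],-8.2)
E
```

```text
t 26.4 pos [ 0.6405 -0.1368  0.0577] d mm [1.  0.3 1.6] units [0.004 0.001 0.007] turn deg [-0.07  0.21 -0.07] units [-0.002  0.005 -0.002] q6 -1.74 open 0.526 F [-3.9  0.4 13.9]
```

Request:
{"api": "servo_tool", "payload": {"moves": "0.004 0 -0.003 0 0.005 0 -1;0 0 0 0 0 0 -1"}}

```text
t: 26.6
tcp_pos: [0.6397, -0.1367, 0.0576]
tcp_rot: [0.072, 0.997, -0.001, 0.0]
force: [-0.2, 0.6, 5.2]
opening: 0.527
```

```bash
python3 - <<'E'
from h import *
c=grab('wrist','w10'); 
go([.6395,-.1364,.056],-8.2)
cv2.imwrite('pics/crop10.png',cv2.resize(c['img'][120:420,170:470,::-1],(600,600),interpolation=cv2.INTER_CUBIC))
c=grab('scene','s3'); u=[244,240]
cv2.imwrite('pics/crop10s.png',cv2.resize(c['img'][u[1]-50:u[1]+50,u[0]-60:u[0]+60,::-1],(720,600),interpolation=cv2.INTER_CUBIC))
E
```

```text
t 26.65 pos [ 0.6397 -0.1368  0.0576] d mm [0.3 0.4 1.6] units [0.001 0.001 0.006] turn deg [-0.08  0.01 -0.07] units [-0.002  0.    -0.002] q6 -1.74 open 0.52 F [ 0.3 -0.2  5.1]
```

View pics/crop10.png

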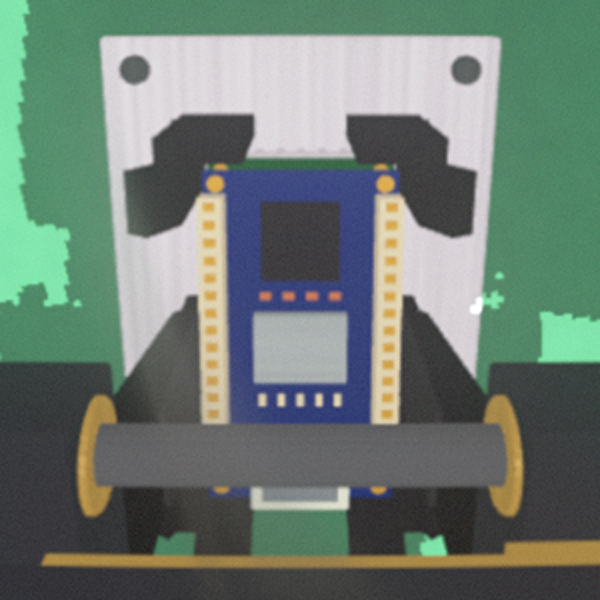

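View pics/crop10s.png

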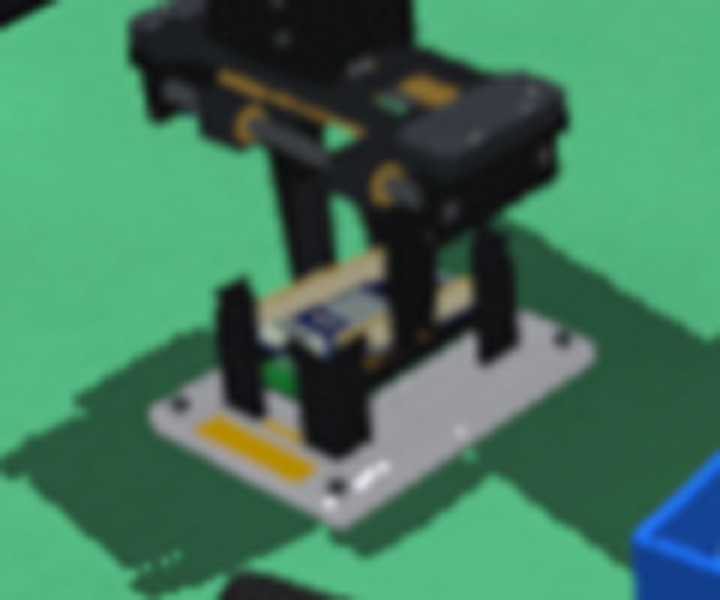

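Request:
{"api": "servo_tool", "payload": {"moves": "0 0 0 0 0 0 -0.05;0 0 0 0 0 0 0.1;0 0 0 0 0 0 0.6;0 0 0 0 0 0 0.6;0 0 0 0 0 0 0.6;0 0 -0.04 0 0 0 0.6;0 0 -0.1 0 0 0 0.6;0 0 -0.18 0 0 0 0.8;0 0 -0.18 0 0 0 1;0 0 -0.18 0 0 0 1;0 0 -0.05 0 0 0 1;0 0 0 0 0 0 1"}}

```text
t: 27.9
tcp_pos: [0.6389, -0.1363, 0.2489]
tcp_rot: [0.072, 0.997, -0.0, -0.001]
force: [-0.4, 0.3, -0.5]
opening: 0.999
```

```bash
python3 - <<'E'
from h import *
c=grab('wrist','w11'); 
go([.429,-.005,.22],-6)
cv2.imwrite('pics/crop11.png',cv2.resize(c['img'][120:300,240:400,::-1],(533,600),interpolation=cv2.INTER_CUBIC))
c=grab('scene','s4'); u=[244,240]
cv2.imwrite('pics/crop11s.png',cv2.resize(c['img'][u[1]-50:u[1]+50,u[0]-60:u[0]+60,::-1],(720,600),interpolation=cv2.INTER_CUBIC))
E
```

```text
t 27.95 pos [ 0.6388 -0.1363  0.2481] d mm [226.4  99.7  28.6] units [0.906 0.399 0.114] turn deg [-0.05 -0.14 -2.27] units [-0.001 -0.003 -0.051] q6 -1.74 open 0.999 F [-1.1  0.   0.8]
```

View pics/crop11.png

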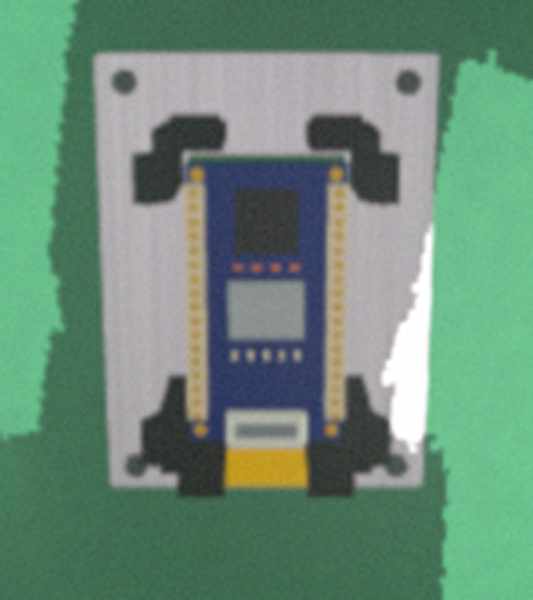

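View pics/crop11s.png

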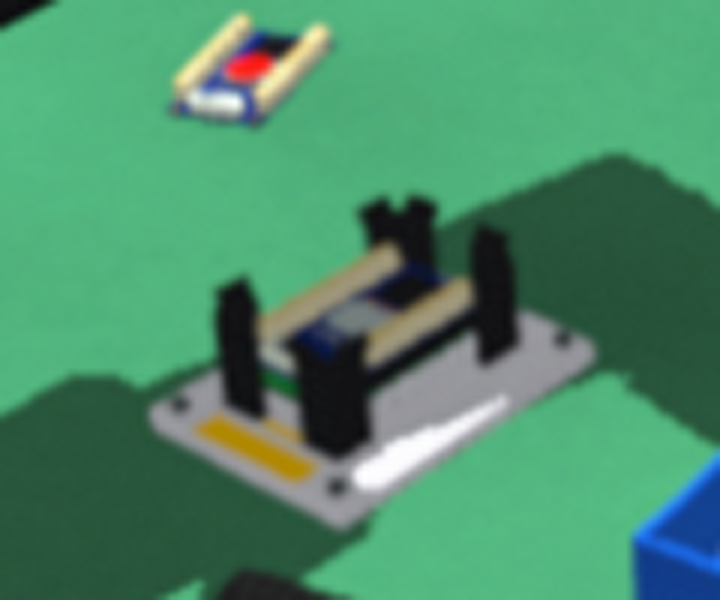

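```bash
python3 - <<'E'
from h import *
c=load('w11')
s=np.array([(197,174),(337,174),(332,429.5),(200,429.5)])/3.333+[240,120]
for z in (.045,.047,.049): print(z,nestframe(plane(c,s,z)).round(1).tolist())
E
```

```text
0.045 [[-40.0, -21.1], [-39.9, 21.2], [41.5, 20.7], [41.4, -21.7]]
0.047 [[-40.2, -21.0], [-40.1, 21.0], [40.8, 20.6], [40.7, -21.6]]
0.049 [[-40.4, -20.9], [-40.3, 20.9], [40.1, 20.5], [40.0, -21.4]]
```

Request:
{"api": "servo_tool", "payload": {"moves": "0.18 0.079 0.02 0 0 0 1;0.18 0.079 0.02 0 0 0 1;0.18 0.079 0.02 0 0 0 1;0.18 0.079 0.02 0 0 0 1;0.13 0.06 0 0 0 -0.05 1;0 0 0 0 0 0 1;0 0 0 0 0 0 1"}}

```text
t: 28.7
tcp_pos: [0.432, -0.0097, 0.2171]
tcp_rot: [0.053, 0.999, 0.001, -0.011]
force: [0.8, -0.4, 0.4]
opening: 1.001
```

```bash
python3 - <<'E'
from h import *
c=grab('wrist','w12'); 
go([.429,-.005,.06],-6)
cv2.imwrite('pics/w12v.png',c['img'][:360,:,::-1])
E
```

```text
t 28.75 pos [ 0.432  -0.0099  0.217 ] d mm [ -0.2   4.2 157.1] units [-0.001  0.017  0.628] turn deg [ 0.1  -1.35 -0.04] units [ 0.002 -0.03  -0.001] q6 -1.64 open 0.999 F [ 0.9 -1.2 -0.8]
```

View pics/w12v.png

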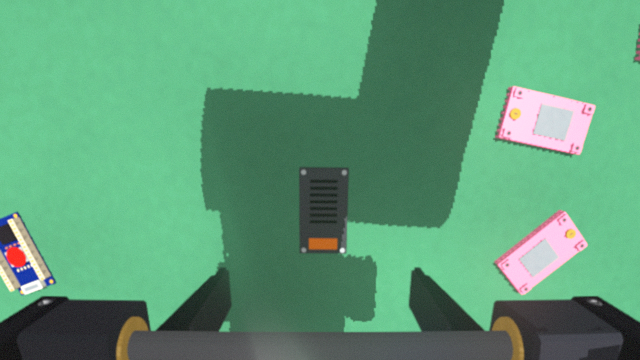

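Logic board is seated: screw spacing matches z of about 47 mm at its top and it's centred. The cover is at (324,210), with its orange mark at the bottom (323,244).

```bash
python3 - <<'E'
from h import *
c=load('w12')
f=fit(c,(324,200),.014); b=blob(c,(324,200)); print(f,b.min(0),b.max(0))
go([*f[0],.06],f[3])
cv2.imwrite('pics/crop12.png',cv2.resize(c['img'][160:260,284:364,::-1],(480,600),interpolation=cv2.INTER_CUBIC))
E
```

```text
(array([ 0.42910544, -0.00589724]), 90.48710632324219, 49.94913864135742, -6.9356842041015625) [299. 167.] [348. 253.]
t 28.75 pos [ 0.432  -0.0099  0.217 ] d mm [ -0.4   3.4 157.1] units [-0.002  0.013  0.628] turn deg [ 0.09 -1.35  0.9 ] units [ 0.002 -0.03   0.02 ] q6 -1.64 open 0.999 F [ 0.9 -1.2 -0.8]
```

View pics/crop12.png

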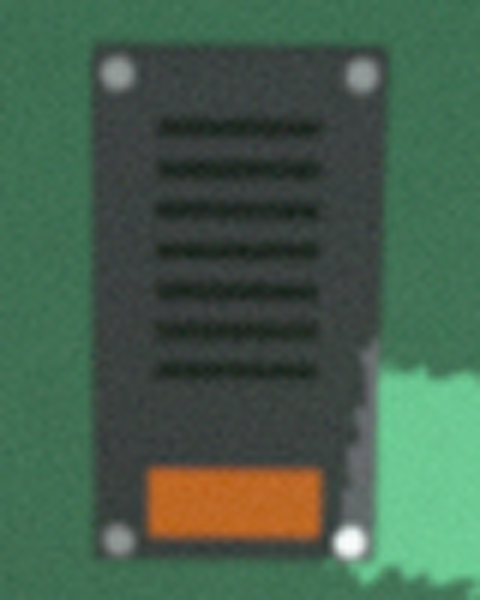

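```bash
python3 - <<'E'
from h import *
c=load('w12')
s=np.array([(118,74),(361,74),(349,541),(118,541)])/6+[284,160]
P=plane(c,s,.014)[:,:2]; print(P.mean(0))
for a,b in((0,1),(1,2),(3,2),(0,3)): print(np.linalg.norm(P[a]-P[b]).round(4),np.degrees(np.arctan2(*(P[b]-P[a])[::-1])).round(1))
go([*P.mean(0),.06],-6.9)
E
```

```text
[ 0.43009432 -0.0056978 ]
0.0408 83.9
0.0822 -6.6
0.0411 83.9
0.0822 -6.8
t 28.75 pos [ 0.432  -0.0099  0.217 ] d mm [ -1.3   3.7 157.1] units [-0.005  0.015  0.628] turn deg [ 0.09 -1.35  0.86] units [ 0.002 -0.03   0.019] q6 -1.64 open 0.999 F [ 0.9 -1.2 -0.8]
```

Request:
{"api": "servo_tool", "payload": {"moves": "0.01 0.012 0.1 0 -0.03 0.018 1;0 0 0.17 0 0 0 1;0 0 0.17 0 0 0 1;0 0 0.1 0 0 0 0.7;0 0 0 0 0 0 0.5;0 0 0 0 0 0 0.5"}}

```text
t: 29.35
tcp_pos: [0.4352, -0.0095, 0.0759]
tcp_rot: [0.063, 0.998, 0.001, 0.001]
force: [-0.3, -0.5, 1.0]
opening: 0.808
```

```bash
python3 - <<'E'
from h import *
go([.4291,-.0059,.02],-6.9)
E
```

```text
t 29.35 pos [ 0.4352 -0.0095  0.0759] d mm [ 6.6  2.8 55.8] units [0.026 0.011 0.223] turn deg [ 0.07  0.15 -0.27] units [ 0.002  0.003 -0.006] q6 -1.62 open 0.808 F [-0.3 -0.5  1. ]
```

Request:
{"api": "servo_tool", "payload": {"moves": "0.024 0.012 0.1 0 0.003 -0.01 0.5;0 0 0.07 0 0 0 0.5;0 0 0.02 0 0 0 0.5;0 0 0 0 0 0 0.5;0 0 0 0 0 0 0.5"}}

```text
t: 29.85
tcp_pos: [0.4344, -0.0072, 0.032]
tcp_rot: [0.059, 0.998, 0.0, 0.005]
force: [0.0, 0.1, -0.6]
opening: 0.749
```

```bash
python3 - <<'E'
from h import *
go([.4296,-.0058,.021],-6.7)
E
```

```text
t 29.85 pos [ 0.4344 -0.0072  0.032 ] d mm [ 5.   0.8 10.9] units [0.02  0.003 0.044] turn deg [ 0.05  0.53 -0.1 ] units [ 0.001  0.012 -0.002] q6 -1.63 open 0.749 F [ 0.   0.1 -0.6]
```

Request:
{"api": "servo_tool", "payload": {"moves": "0.016 0.003 0.03 0 0.012 0 0.5;0 0 0.012 0 0 0 0.5;0 0 0 0 0 0 0.5;0 0 0 0 0 0 0.5"}}

```text
t: 30.25
tcp_pos: [0.4314, -0.0061, 0.0227]
tcp_rot: [0.059, 0.998, 0.0, 0.001]
force: [-0.3, -1.0, -0.3]
opening: 0.749
```

```bash
python3 - <<'E'
from h import *
go([.4296,-.0058,.021],-6.7)
E
```

```text
t 30.25 pos [ 0.4314 -0.0061  0.0227] d mm [1.8 0.1 1.7] units [0.007 0.    0.007] turn deg [ 0.04  0.16 -0.1 ] units [ 0.001  0.003 -0.002] q6 -1.62 open 0.749 F [-0.3 -1.  -0.3]
```

Request:
{"api": "servo_tool", "payload": {"moves": "0.007 0 0.007 0 0.003 0 0;0 0 0.002 0 0 0 -0.2;0 0 0 0 0 0 -1;0 0 0 0 0 0 -1;0 0 0 0 0 0 -1;0 0 0 0 0 0 -1;0 0 0 0 0 0 -1;0 0 0 0 0 0 -1", "grip_force": 15}}

```text
t: 31.05
tcp_pos: [0.4296, -0.0059, 0.0204]
tcp_rot: [0.059, 0.998, 0.0, 0.0]
force: [-0.4, -0.5, -0.2]
opening: 0.525
```

Request:
{"api": "servo_tool", "payload": {"moves": "0 0 -0.05 0 0 0 -1;0 0 -0.1 0 0 0 -1;0 0 -0.15 0 0 0 -1;0 0 -0.18 0 0 0 -1;0 0 -0.18 0 0 0 -1;0 0 -0.18 0 0 0 -1;0 0 0 0 0 0 -1"}}

```text
t: 31.75
tcp_pos: [0.4289, -0.006, 0.238]
tcp_rot: [0.059, 0.998, 0.001, -0.002]
force: [1.2, 0.1, -1.3]
opening: 0.524
```

```bash
python3 - <<'E'
from h import *
go([.727,-.148,.25],-8.2)
E
```

```text
t 31.75 pos [ 0.4289 -0.006   0.238 ] d mm [-312.8 -105.6  -13.2] units [-1.251 -0.422 -0.053] turn deg [ 0.04 -0.2   1.39] units [ 0.001 -0.005  0.031] q6 -1.62 open 0.524 F [ 1.2  0.1 -1.3]
```

Request:
{"api": "servo_tool", "payload": {"moves": "-0.17 -0.058 -0.008 0 0 0 -1;-0.17 -0.058 -0.008 0 0 0 -1;-0.17 -0.058 -0.008 0 0 0 -1;-0.17 -0.058 -0.008 0 0 0 -1;-0.17 -0.058 -0.008 0 0 0 -1;-0.17 -0.058 -0.008 0 0 0 -1;-0.15 -0.05 0 0 0 0.03 -1;0 0 0 0 0 0 -1;0 0 0 0 0 0 -1"}}

```text
t: 32.65
tcp_pos: [0.7143, -0.1439, 0.2418]
tcp_rot: [0.071, 0.997, 0.001, -0.005]
force: [-0.1, 0.9, -1.0]
opening: 0.527
```

```bash
python3 - <<'E'
from h import *
c=grab('wrist','w13'); 
go([.6395,-.1364,.13],-8.2)
cv2.imwrite('pics/crop13.png',cv2.resize(c['img'][35:245,245:405,::-1],(457,600),interpolation=cv2.INTER_CUBIC))
E
```

```text
t 32.7 pos [ 0.714  -0.1438  0.2416] d mm [ 73.6  -3.5 112.4] units [ 0.294 -0.014  0.45 ] turn deg [ 0.11 -0.61  0.04] units [ 0.003 -0.014  0.001] q6 -1.72 open 0.531 F [-0.9 -0.2 -1.4]
```

View pics/crop13.png

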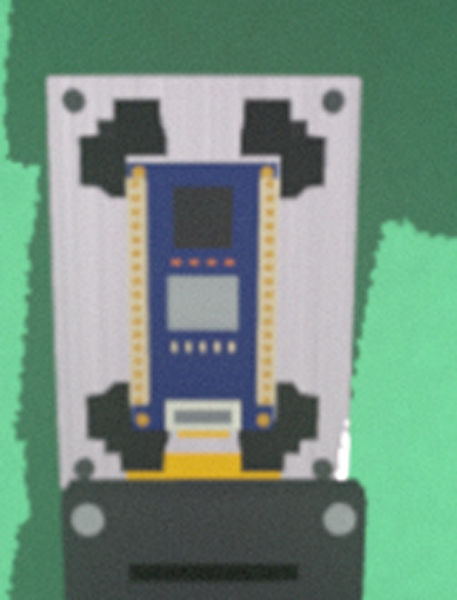

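```bash
python3 - <<'E'
from h import *
c=load('w13'); st=robot.get_obs(); k=2.857
print(inhand(c,st,[(245+88/k,35+520/k),(245+339/k,35+520/k)],-.0064))
E
```

```text
[[ 40.  -20.7   6.8]
 [ 39.9  20.4   6.9]]
```

Request:
{"api": "servo_tool", "payload": {"moves": "0.14 -0.007 -0.03 0.002 -0.01 0 -1;0.12 -0.006 0 0 0 0 -1;0.02 0 0.1 0 0 0 -1;0 0 0.14 0 0 0 -1;0 0 0.05 0 0 0 -1;0 0 0 0 0 0 -1;0 0 0 0 0 0 -1"}}

```text
t: 33.4
tcp_pos: [0.6363, -0.1329, 0.1779]
tcp_rot: [0.069, 0.998, 0.0, -0.001]
force: [-0.5, -0.5, -0.2]
opening: 0.523
```

```bash
python3 - <<'E'
from h import *
go([.6395,-.1364,.0674],-8.2)
E
```

```text
t 33.4 pos [ 0.6363 -0.1329  0.1779] d mm [ -3.9  -3.  110.5] units [-0.016 -0.012  0.442] turn deg [ 0.02 -0.12  0.25] units [ 0.    -0.003  0.006] q6 -1.74 open 0.523 F [-0.5 -0.5 -0.2]
```

Request:
{"api": "servo_tool", "payload": {"moves": "-0.012 -0.012 0.1 0 -0.003 0.006 -1;0 0 0.1 0 0 0 -1;0 0 0.05 0 0 0 -1;0 0 0 0 0 0 -1;0 0 0 0 0 0 -1"}}

```text
t: 33.9
tcp_pos: [0.6423, -0.1368, 0.1207]
tcp_rot: [0.071, 0.997, -0.001, 0.005]
force: [-0.6, 0.8, -0.3]
opening: 0.524
```

```bash
python3 - <<'E'
from h import *
go([.6386,-.1363,.0674],-8.2)
E
```

```text
t 33.9 pos [ 0.6423 -0.1368  0.1207] d mm [ 4.2  0.  53.2] units [0.017 0.    0.213] turn deg [-0.07  0.59  0.03] units [-0.002  0.013  0.001] q6 -1.74 open 0.524 F [-0.6  0.8 -0.3]
```

Request:
{"api": "servo_tool", "payload": {"moves": "0.014 0 0.04 0 0.012 0 -1;0 0 0.04 0 0 0 -1;0 0 0.02 0 0 0 -1;0 0 0 0 0 0 -1;0 0 0 0 0 0 -1"}}

```text
t: 34.4
tcp_pos: [0.6396, -0.1365, 0.0962]
tcp_rot: [0.071, 0.997, -0.001, 0.002]
force: [-0.1, 0.4, -0.3]
opening: 0.522
```

```bash
python3 - <<'E'
from h import *
go([.6386,-.1363,.0674],-8.2)
E
```

```text
t 34.4 pos [ 0.6396 -0.1365  0.0962] d mm [ 1.2  0.1 28.8] units [0.005 0.    0.115] turn deg [-0.11  0.19  0.04] units [-0.002  0.004  0.001] q6 -1.74 open 0.522 F [-0.1  0.4 -0.3]
```

Request:
{"api": "servo_tool", "payload": {"moves": "0.005 0 0.05 0 0.004 0 -1;0 0 0.03 0 0 0 -1;0 0 0.012 0 0 0 -1;0 0 0 0 0 0 -1;0 0 0 0 0 0 -1"}}

```text
t: 34.9
tcp_pos: [0.6383, -0.1364, 0.071]
tcp_rot: [0.071, 0.997, -0.001, -0.0]
force: [-0.1, 0.2, -0.9]
opening: 0.521
```

```bash
python3 - <<'E'
from h import *
go([.6386,-.1363,.0674],-8.2)
E
```

```text
t 34.9 pos [ 0.6383 -0.1364  0.071 ] d mm [-0.3  0.2  3.6] units [-0.001  0.001  0.015] turn deg [-0.1  -0.01  0.04] units [-0.002 -0.     0.001] q6 -1.74 open 0.521 F [-0.1  0.2 -0.9]
```

Request:
{"api": "servo_tool", "payload": {"moves": "0 0 0.008 0 0 0 -1;0 0 0.004 0 0 0 -1;0 0 0.002 0 0 0 -1;0 0 0 0 0 0 -1"}}

```text
t: 35.3
tcp_pos: [0.6386, -0.1365, 0.0679]
tcp_rot: [0.071, 0.997, -0.001, 0.0]
force: [0.2, -0.3, -0.2]
opening: 0.524
```

Request:
{"api": "servo_tool", "payload": {"moves": "0 0 0.004 0 0 0 -1;0 0 0.002 0 0 0 -1;0 0 0 0 0 0 -1"}}

```text
t: 35.6
tcp_pos: [0.6388, -0.1365, 0.0677]
tcp_rot: [0.071, 0.997, -0.001, 0.001]
force: [-0.1, 0.4, -1.3]
opening: 0.526
```

Height matches the seated position (67.7 mm against a predicted 67.4 mm). Time to release it.

Request:
{"api": "servo_tool", "payload": {"moves": "0 0 0.001 0 0 0 -0.05;0 0 0 0 0 0 0.1;0 0 0 0 0 0 0.6;0 0 0 0 0 0 0.6;0 0 0 0 0 0 0.6;0 0 -0.04 0 0 0 0.6;0 0 -0.1 0 0 0 0.6;0 0 -0.18 0 0 0 0.8;0 0 -0.18 0 0 0 1;0 0 -0.18 0 0 0 1;0 0 0 0 0 0 1;0 0 0 0 0 0 1"}}

```text
t: 36.8
tcp_pos: [0.6381, -0.136, 0.2471]
tcp_rot: [0.071, 0.997, -0.001, 0.001]
force: [0.5, 0.1, -0.9]
opening: 1.0
```

```bash
python3 - <<'E'
from h import *
c=grab('wrist','w14'); print(robot.get_obs()['tcp_pos'])
cv2.imwrite('pics/crop14.png',cv2.resize(c['img'][120:300,240:400,::-1],(533,600),interpolation=cv2.INTER_CUBIC))
c=grab('scene','s5'); u=[244,240]
cv2.imwrite('pics/crop14s.png',cv2.resize(c['img'][u[1]-50:u[1]+50,u[0]-60:u[0]+60,::-1],(720,600),interpolation=cv2.INTER_CUBIC))
E
```

```text
[ 0.6384202  -0.13603678  0.24739802]
```

View pics/crop14.png

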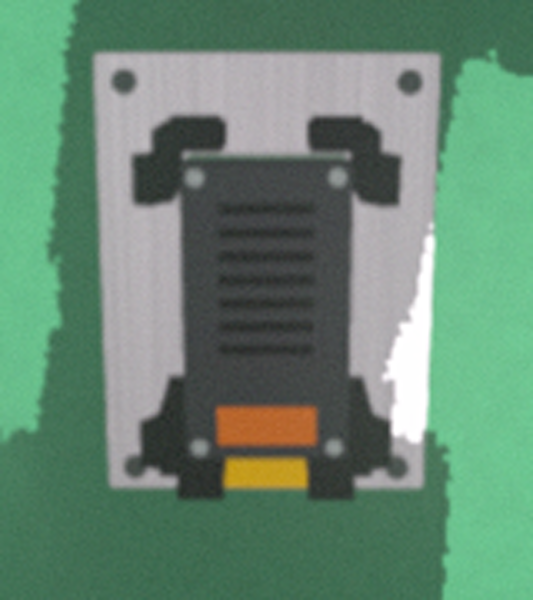

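View pics/crop14s.png

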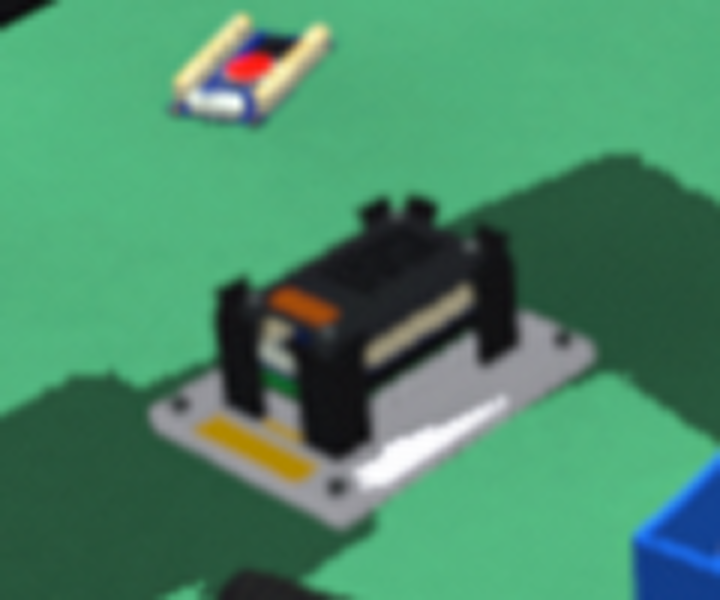

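```bash
python3 - <<'E'
from h import *
c=load('w14')
s=np.array([(195,178),(338,178),(334,447),(200,447)])/3.333+[240,120]
for z in (.058,.061,.064): print(z,nestframe(plane(c,s,z)).round(1).tolist())
print(job.job_done())
E
```

```text
0.058 [[-40.4, -20.9], [-40.4, 20.5], [42.2, 20.6], [42.2, -20.8]]
0.061 [[-40.8, -20.8], [-40.8, 20.3], [41.1, 20.4], [41.2, -20.6]]
0.064 [[-41.1, -20.6], [-41.1, 20.1], [40.1, 20.3], [40.1, -20.5]]
the job is handed in; nothing more can be done
None
```

I stacked the heat sink, green power board, good blue logic board and dark-grey cover in the nest, connector ends at the striped end, and handed the job in at about 37 s. No verdict was reported.

- **Cover:** in the last wrist picture it is centred to within about 0.5 mm. Its corner-screw spacing fits a top height of about 61 mm, as expected for a fully seated stack. The scene picture also shows the stack level.
- **Power and logic boards:** after release, each measured within about 1 mm of centre, at the expected height.
- **Heat sink:** I only checked this one by eye. It lies in the pocket with its brass screw at the striped end.
- **Other objects:** the arm never went near the red-tagged board, the screwdriver or the cup on purpose. I didn't measure their positions again at the end.

**Disagreements:** Two boards touched down higher than predicted. The power board met resistance about 2 mm early, and after a further push it showed about 6 N. The logic board made contact about 1.6 mm early, at about 14 N. I eased off before releasing each one.

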